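# Load a pair of casts and park the carriage under the drying cover

## Task

Set the two single plaster casts that lie between the blue mat and the red wax sheets gently on the carriage of the drying dock, one in each bay, teeth up and with the front teeth of both pointing towards the covered end. Then take the carriage by its stem and slide it along the bed under the slotted cover as far as it goes, and sideways, with the stem in the notch of the slot, until it stops there, with both casts still in their bays. Leave the three dropper bottles and the cast on the plinth where they are.

Things in the scene. Friction and masses are not known exactly. Their poses are not given: they have to be found in the camera images.
- dock: Fixed drying dock, 130 x 382 x 62 mm. Origin: underside, lane centre line; x -80 to +50, y -192 to +190 mm. +y: direction of travel into the cover; -x: side of the notch. Bed top at z 10 mm. Open lane (y < 0) between rails (inner faces x +-44 mm, tops z 17 mm). White cover at y 0 to 190 mm, open towards -y, ceiling z 58, top z 62, inside x -76 to +44 mm, end wall at y 186 mm.
- slot_mouth (a point): Middle of the slot where it starts at the cover's open edge, on the cover's top: dock (0, 0, 62) mm; axes as the dock. The straight slot is 22 mm wide and runs from here along +y to dock y 107 mm.
- slot_notch (a point): Where the stem's axis stands when parked in the notch, on the cover's top: dock (-31, 94, 62) mm. The notch is 24 mm wide (dock y 83 to 107 mm) and runs from the straight slot to -x, out to x -41 mm. Way of the carriage origin in the dock: (0, -94), straight to (0, 95) at the end wall (y 96), then sideways to (-31, 94) mm; it stops at x -30 to -34.
- carriage: Loose grey plate 84 (x) x 180 (y) x 10 mm, 0.35 kg, standing in the open lane with its axes parallel to the dock's (2 mm play each side). Origin at the centre of its underside (on the bed). Two bays, each 70 mm long in y between 4 mm high ribs (rib tops z 14 mm), open at the sides, floor z 10 mm. At its centre a 14 x 14 mm stem with a black grip 16 (x) x 22 (y) mm from z 56 to 85 mm.
- bay_lead (a point): Centre of the floor of the bay nearer the cover; axes as the carriage.
- bay_trail (a point): Centre of the floor of the other bay; axes as the carriage.
- stem_grip (a point): Middle of the black grip on the stem, z 72 mm in the carriage; grip its +-x faces, 16 mm apart, from above (fingertips must stay above the cover's top, 62 mm over the bench).
- cast_white: Loose white plaster cast of a jaw, 56 (x) x 60 (y) x 28 mm, 85 g, teeth up. Origin at the centre of its underside; its -x points to the front teeth, +x to the flat heel. Grasp the flat sides (+-y, 60 mm apart) some 5 mm towards the heel; the base below the teeth is about 16 mm high.
- cast_yellow: Loose yellow plaster cast of a jaw, same size and axes as the white one, 90 g.
- white_front (a point): Point at the front teeth of the white cast, 26 mm from its origin along -x, 20 mm up.
- yellow_front (a point): The same point on the yellow cast.
- bottle_separator: Dropper bottle with black cap, 26 mm across, 73 mm high; origin at its foot. Leave alone.
- bottle_glaze: Dropper bottle with white cap, 26 mm across, 73 mm high; origin at its foot; the middle one of the row. Leave alone.
- bottle_bond: Dropper bottle with white cap, 26 mm across, 73 mm high; origin at its foot; at the end of the row. Leave alone.
- plinth_cast: Brown-orange cast on a white plinth, 56 x 66 x 40 mm; origin at the centre of its underside. Not part of the job: leave alone.
There are look-alikes about, which are no part of the job. What is shaped like the cast_yellow but turquoise is not meant.

How it is judged (in metres and radians):
On the way, in this order (a step that is already met when the one before it is completed fails the run):
1. one cast stands in a bay, front teeth towards the cover, released ((((x of cast_white in the frame of bay_lead between -0.012 and 0.012 m and y of cast_white in the frame of bay_lead between -0.01 and 0.01 m and x of white_front in the frame of bay_lead between -0.016 and 0.016 m and y of white_front in the frame of bay_lead above 0.01 m and z of cast_white in the frame of bay_lead below 0.003 m and angle between cast_white's own z axis and vertical below 0.06 rad) and contact force between the fingers and cast_white below 0.3 N) or ((x of cast_white in the frame of bay_trail between -0.012 and 0.012 m and y of cast_white in the frame of bay_trail between -0.01 and 0.01 m and x of white_front in the frame of bay_trail between -0.016 and 0.016 m and y of white_front in the frame of bay_trail above 0.01 m and z of cast_white in the frame of bay_trail below 0.003 m and angle between cast_white's own z axis and vertical below 0.06 rad) and contact force between the fingers and cast_white below 0.3 N) or ((x of cast_yellow in the frame of bay_lead between -0.012 and 0.012 m and y of cast_yellow in the frame of bay_lead between -0.01 and 0.01 m and x of yellow_front in the frame of bay_lead between -0.016 and 0.016 m and y of yellow_front in the frame of bay_lead above 0.01 m and z of cast_yellow in the frame of bay_lead below 0.003 m and angle between cast_yellow's own z axis and vertical below 0.06 rad) and contact force between the fingers and cast_yellow below 0.3 N) or ((x of cast_yellow in the frame of bay_trail between -0.012 and 0.012 m and y of cast_yellow in the frame of bay_trail between -0.01 and 0.01 m and x of yellow_front in the frame of bay_trail between -0.016 and 0.016 m and y of yellow_front in the frame of bay_trail above 0.01 m and z of cast_yellow in the frame of bay_trail below 0.003 m and angle between cast_yellow's own z axis and vertical below 0.06 rad) and contact force between the fingers and cast_yellow below 0.3 N))), for 0.2 s.
2. both casts stand so in the two bays, released ((((x of cast_white in the frame of bay_lead between -0.012 and 0.012 m and y of cast_white in the frame of bay_lead between -0.01 and 0.01 m and x of white_front in the frame of bay_lead between -0.016 and 0.016 m and y of white_front in the frame of bay_lead above 0.01 m and z of cast_white in the frame of bay_lead below 0.003 m and angle between cast_white's own z axis and vertical below 0.06 rad) and (x of cast_yellow in the frame of bay_trail between -0.012 and 0.012 m and y of cast_yellow in the frame of bay_trail between -0.01 and 0.01 m and x of yellow_front in the frame of bay_trail between -0.016 and 0.016 m and y of yellow_front in the frame of bay_trail above 0.01 m and z of cast_yellow in the frame of bay_trail below 0.003 m and angle between cast_yellow's own z axis and vertical below 0.06 rad)) or ((x of cast_white in the frame of bay_trail between -0.012 and 0.012 m and y of cast_white in the frame of bay_trail between -0.01 and 0.01 m and x of white_front in the frame of bay_trail between -0.016 and 0.016 m and y of white_front in the frame of bay_trail above 0.01 m and z of cast_white in the frame of bay_trail below 0.003 m and angle between cast_white's own z axis and vertical below 0.06 rad) and (x of cast_yellow in the frame of bay_lead between -0.012 and 0.012 m and y of cast_yellow in the frame of bay_lead between -0.01 and 0.01 m and x of yellow_front in the frame of bay_lead between -0.016 and 0.016 m and y of yellow_front in the frame of bay_lead above 0.01 m and z of cast_yellow in the frame of bay_lead below 0.003 m and angle between cast_yellow's own z axis and vertical below 0.06 rad))) and contact force between the fingers and cast_white below 0.3 N and contact force between the fingers and cast_yellow below 0.3 N), for 0.2 s.
3. the carriage with both casts is run in under the cover to the end of the lane ((((x of cast_white in the frame of bay_lead between -0.012 and 0.012 m and y of cast_white in the frame of bay_lead between -0.01 and 0.01 m and x of white_front in the frame of bay_lead between -0.016 and 0.016 m and y of white_front in the frame of bay_lead above 0.01 m and z of cast_white in the frame of bay_lead below 0.003 m and angle between cast_white's own z axis and vertical below 0.06 rad) and (x of cast_yellow in the frame of bay_trail between -0.012 and 0.012 m and y of cast_yellow in the frame of bay_trail between -0.01 and 0.01 m and x of yellow_front in the frame of bay_trail between -0.016 and 0.016 m and y of yellow_front in the frame of bay_trail above 0.01 m and z of cast_yellow in the frame of bay_trail below 0.003 m and angle between cast_yellow's own z axis and vertical below 0.06 rad)) or ((x of cast_white in the frame of bay_trail between -0.012 and 0.012 m and y of cast_white in the frame of bay_trail between -0.01 and 0.01 m and x of white_front in the frame of bay_trail between -0.016 and 0.016 m and y of white_front in the frame of bay_trail above 0.01 m and z of cast_white in the frame of bay_trail below 0.003 m and angle between cast_white's own z axis and vertical below 0.06 rad) and (x of cast_yellow in the frame of bay_lead between -0.012 and 0.012 m and y of cast_yellow in the frame of bay_lead between -0.01 and 0.01 m and x of yellow_front in the frame of bay_lead between -0.016 and 0.016 m and y of yellow_front in the frame of bay_lead above 0.01 m and z of cast_yellow in the frame of bay_lead below 0.003 m and angle between cast_yellow's own z axis and vertical below 0.06 rad))) and y of carriage in the frame of dock above 0.086 m), for 0.05 s.
At the end, for the whole second after the job is handed in: Carriage flat under the cover, origin 84 mm or more past the mouth and 22 mm or more into the notch, parallel within 0.08 rad; one cast per bay (either way), within 10 mm lengthwise and 12 mm crosswise of its centre, upright, front teeth to the covered end (within 0.5 rad or so); all at rest ((((x of cast_white in the frame of bay_lead between -0.012 and 0.012 m and y of cast_white in the frame of bay_lead between -0.01 and 0.01 m and x of white_front in the frame of bay_lead between -0.016 and 0.016 m and y of white_front in the frame of bay_lead above 0.01 m and z of cast_white in the frame of bay_lead below 0.003 m and angle between cast_white's own z axis and vertical below 0.06 rad) and (x of cast_yellow in the frame of bay_trail between -0.012 and 0.012 m and y of cast_yellow in the frame of bay_trail between -0.01 and 0.01 m and x of yellow_front in the frame of bay_trail between -0.016 and 0.016 m and y of yellow_front in the frame of bay_trail above 0.01 m and z of cast_yellow in the frame of bay_trail below 0.003 m and angle between cast_yellow's own z axis and vertical below 0.06 rad)) or ((x of cast_white in the frame of bay_trail between -0.012 and 0.012 m and y of cast_white in the frame of bay_trail between -0.01 and 0.01 m and x of white_front in the frame of bay_trail between -0.016 and 0.016 m and y of white_front in the frame of bay_trail above 0.01 m and z of cast_white in the frame of bay_trail below 0.003 m and angle between cast_white's own z axis and vertical below 0.06 rad) and (x of cast_yellow in the frame of bay_lead between -0.012 and 0.012 m and y of cast_yellow in the frame of bay_lead between -0.01 and 0.01 m and x of yellow_front in the frame of bay_lead between -0.016 and 0.016 m and y of yellow_front in the frame of bay_lead above 0.01 m and z of cast_yellow in the frame of bay_lead below 0.003 m and angle between cast_yellow's own z axis and vertical below 0.06 rad))) and y of carriage in the frame of dock above 0.084 m and x of carriage in the frame of dock below -0.022 m and angle between the y axis of carriage and the y axis of dock, either way round below 0.08 rad and z of carriage in the frame of dock below 0.013 m and angle between carriage's own z axis and vertical below 0.04 rad and linear speed of each of carriage, cast_white, cast_yellow below 0.01 m/s); the robot touches nothing.
It fails at once if a bottle or the cast on the plinth is moved by more than 25 mm (distance of any of bottle_separator, bottle_glaze, bottle_bond, plinth_cast from where it was at the start of the episode above 0.025 m).
It fails at once if a cast is set down hard on the carriage (over 30 N) (contact force between any of cast_white, cast_yellow and carriage above 30 N).
It also fails if it takes over 72 s, if anything falls off the work surface, if the arm or the gripper's body presses on something with over 40 N, if the wrist force passes 120 N, or if a joint passes its speed limit or range.

## Robot

A 6-joint arm with a two-finger parallel gripper is mounted at the origin on a cart in front of the work surface, level with it; the furniture and walls round the work are solid. World frame = base frame: x ahead of the robot, y to its left, z up, the work surface at z = 0. Lengths are in mm, angles in rad, forces in N, time in s.
With the tool pointing down it reaches from about 350 to 975 mm from the base axis. Payload 7.1 kg.
Tool frame: the origin (TCP) lies midway between the tips of the shut fingers; the grasp point (between the pads) lies 19 mm behind it; z points along the fingers, y is the line along which they close (so a half turn about z gives the same grasp; the last joint's range is limited). The gripper opens to 88 mm and grips with 3 to 60 N. Pads are 20 mm wide; open, the fingers measure 115 mm over their backs; the gripper's body (75 mm by 178 mm) begins 61 mm behind the grasp point.
Start: joints at [1.275, 0.423, 1.63, -0, 1.089, -0.019], TCP at [170.768, 601.201, 185.575] pointing down, gripper open.
Joint ranges: [-3, 3], [-0.9, 2.11], [0.09, 2.58], [-1.31, 4.45], [0.11, 2.69], [-2.54, 2.54]. Speed limits (rad/s): [2.39, 2.39, 3.01, 3.14, 3.14, 3.14].

## Interface

Orientations are given as a rotation vector (axis times angle).
In Python, from workcell import ctrl gives the robot as it stands. The module is installed in compiled form; this text tells all that it offers.
- The arm moves only by the tool apply_moves, never from a script. Its argument "targets" is a list of rows, each a list of 3 entries, a list of its own where there are three numbers: the opening, from -1 (shut) to 1 (fully open), then the shift along the tool's x, y, z normalised to -1 to 1, where 1 is 5 cm, then the turn, a rotation vector about the tool's x, y, z normalised to -1 to 1, where 1 is 90 degrees. In form: [[jaw, [x, y, z], [wx, wy, wz]], ...]. A call has 1 to 8 rows; each row shifts and turns the commanded pose from where the row before left it, along the tool's axes as they then stand; what a row does not reach is not made up. A row lasts 1/8 s, in which the tool goes at most 62.5 mm and 10.7 degrees, less where a joint would pass 70% of its speed; a pose out of reach is approached as far as the arm can. A call with a number of a shift or a turn outside -1 to 1 is refused whole. A call with a gripper value outside its range is refused whole. The fingers move at their own pace and stop on an object; the grip force is fixed at half the most. Time passes only in rows, so rows that do not move let the fingers close. It gives the time, the measured TCP pose, the force, the opening and the grip force at its end, in the units of the state.
- ctrl.get_obs(): the state, without advancing time (a new reading comes with each control period).
- ctrl.get_image(name): name is "scene" or "top"; returns a dict with "pixels" (420x560x3 uint8, blue, green, red), "camera_matrix" (3x3 intrinsics, pixels), "view" (4x4, takes a point from world to camera coordinates). Camera axes: x right, y down, z forward; pixel columns grow to the right and rows downward; lengths in mm; the calibration is good to about 2 mm. A picture is of the moment at which its call begins. There is no depth.
- ctrl.close_job(): hands the job in; it is judged then, once.
Trained networks look in the newest picture that a camera, given by its name, has taken for a name from the list of things; names that differ only in an ending like _2 or _b are one class to them, and where a whole thing is asked for, a point or a joint stands for the part that bears it (a point fixed in the world has none). Each returns a list of dicts, best first, with "score" (0 to 1); they miss things now and then, are a little off and sometimes report something else, mostly with a low value. They report only what shows in the picture. A call takes as long as a camera call. They do not tell look-alikes from the thing itself.
- ctrl.masks_of(label, camera): "region" (420x560 bool, what is visible of it) and "bbox" ([left, top, right, bottom] in pixels, round what is visible of it).
- ctrl.pinpoint(label, camera): "xy" ([column, row] in pixels: a listed point, or the origin of a listed thing).
The state is a dict: "t": time; "qpos": joint angles; "qvel": joint speeds; "joint_torque": joint torques, N m; "ee_pos": TCP position; "orientation": TCP orientation; "ft_force": force on the tool from outside, world axes, zero at the start; "moment": the same for the moment, N m; "width": finger opening in mm; "grasp_force": force on a finger pad.
Only numpy, scipy, OpenCV 4.12 (cv2) and the standard library are available. Lean on these libraries where they do the work, as an engineer would, in place of code of your own. Each camera call takes 0.05 s, during which the arm holds its last target. There are 200 camera calls.

## Working session

There is one attempt and no reset: what is moved stays moved. The work goes in short steps, Python scripts to look and compute and a tool call to move; the robot and the scene stay as the last step left them, time stands still between calls to the robot, and variables do not carry over. Pictures are saved under pics/ and viewed, at most 10 in all, crops included, and the job is handed in when it is done.

Besides the shell and the picture viewer there is one more tool, called as name(argument=value, ...), one argument or row to a line, values as JSON. apply_moves: Moves the arm, as the interface text tells. Scaled input: -1 to 1 covers 5 cm each way for a shift and 90 degrees each way for a turn. Its arguments: {"type":"object","properties":{"targets":{"type":"array"}},"required":["targets"]}

```bash
mkdir -p pics; cat > h.py <<'E'
import numpy as np, cv2
from workcell import ctrl
from scipy.spatial.transform import Rotation as R
def ray(im,uv,z):
    K=np.array(im["camera_matrix"]);V=np.array(im["view"])
    Rm,t=V[:3,:3],V[:3,3];c=-Rm.T@t
    d=Rm.T@np.linalg.inv(K)@np.array([uv[0],uv[1],1.])
    return c+d*(z-c[2])/d[2]
def proj(im,p):
    K=np.array(im["camera_matrix"]);V=np.array(im["view"])
    q=K@(V[:3,:3]@np.array(p,float)+V[:3,3]);return q[:2]/q[2]
E
python3 - <<'E'
from h import *
o=ctrl.get_obs();print(o)
for n in("scene","top"):
    im=ctrl.get_image(n);cv2.imwrite(f"pics/{n}0.png",im["pixels"])
    print(n,np.round(im["view"],3).tolist())
    for l,z in [("dock",0),("slot_mouth",62),("slot_notch",62),("carriage",10),("bay_lead",20),("bay_trail",20),("stem_grip",82),("cast_white",0),("white_front",20),("cast_yellow",0),("yellow_front",20)]:
        for d in ctrl.pinpoint(l,n)[:4]:
            print(l,round(d["score"],2),np.round(d["xy"],1),np.round(ray(im,d["xy"],z)[:2],1))
E
```

```text
{'t': 0.0, 'qpos': array([ 1.27499831e+00,  4.23830992e-01,  1.63069609e+00, -4.03027953e-07,
        1.08858641e+00, -1.90021729e-02]), 'qvel': array([ 7.28741003e-04, -1.30494022e-03,  4.78839708e-05, -2.52171062e-05,
        4.00140048e-04, -4.12977120e-04]), 'joint_torque': array([ 1.05938001e-03, -5.44605732e+01, -2.73679286e+01,  6.45125401e-02,
        2.25937483e-02, -6.14262603e-05]), 'ee_pos': array([170.59428598, 600.62860275, 184.80549158]), 'orientation': array([-4.33369981e-01, -3.11131704e+00,  2.35931081e-03]), 'ft_force': array([-0.65029561,  0.16693543,  0.14484282]), 'moment': array([-0.00884502,  0.00701522, -0.0199994 ]), 'grasp_force': 0.0, 'width': 87.48969678063979}
scene [[0.71, -0.704, 0.018, -406.498], [-0.453, -0.476, -0.754, 266.843], [0.539, 0.527, -0.657, 1327.987], [0.0, 0.0, 0.0, 1.0]]
dock 0.83 [257.8 215. ] [486.7  48.9]
slot_mouth 0.85 [258.9 200.1] [504.4  60. ]
slot_notch 0.89 [235.  194.7] [457.2 152.2]
carriage 0.56 [274.7 225. ] [487.8 -48.8]
bay_lead 0.72 [261.6 213.9] [487.4  26.5]
bay_trail 0.97 [277.9 225.8] [486.2 -68.2]
stem_grip 0.9 [26
[... 481 characters left out ...]
[237.2 215.6] [484.5  72.9]
slot_mouth 0.65 [240.5 212.3] [487.   56.7]
slot_notch 0.75 [206.2 218.7] [464.4 163.6]
slot_notch 0.18 [362.7 232.8] [ 430.  -329.3]
carriage 0.91 [268.3 214.7] [488.3 -30.2]
bay_lead 0.74 [252.8 212.3] [493.7  20.4]
bay_trail 0.6 [283.3 217.8] [477.7 -79.5]
bay_trail 0.32 [290.  173.2] [627.5 -99.1]
stem_grip 0.95 [271.1 213.9] [481.1 -40.2]
stem_grip 0.24 [363.8 232.8] [ 428.2 -328.2]
cast_white 0.55 [352.3 235. ] [ 427.8 -308.8]
cast_yellow 0.67 [441.8 245.7] [ 398.5 -604.8]
cast_yellow 0.61 [336.8 199.8] [ 544.8 -257.9]
cast_yellow 0.6 [294.6 177.8] [ 616.9 -115.6]
yellow_front 0.82 [342.6 206.1] [ 520.6 -273.7]
yellow_front 0.53 [446.3 241.2] [ 412.1 -611.5]
```

View pics/top0.png

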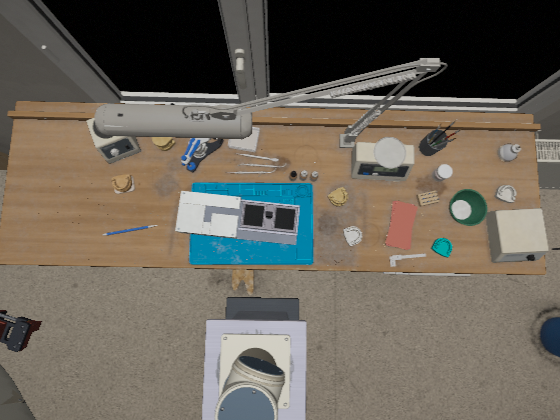

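View pics/scene0.png

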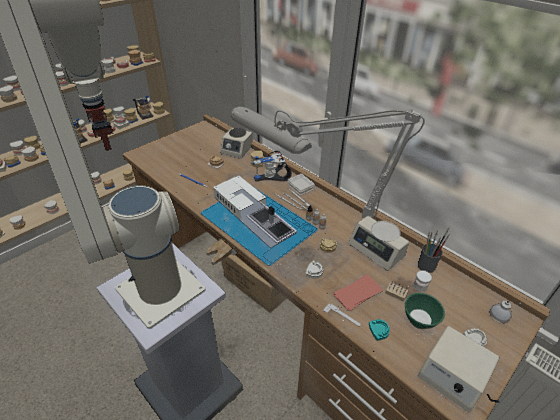

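```bash
python3 - <<'E'
from h import *
a=cv2.imread("pics/top0.png")[170:270,172:372];b=cv2.imread("pics/scene0.png")[170:290,200:345]
cv2.imwrite("pics/topc.png",cv2.resize(a,None,fx=4,fy=4,interpolation=cv2.INTER_CUBIC))
cv2.imwrite("pics/scenec.png",cv2.resize(b,None,fx=5,fy=5,interpolation=cv2.INTER_CUBIC))
E
```

```text
(no output)
```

View pics/topc.png

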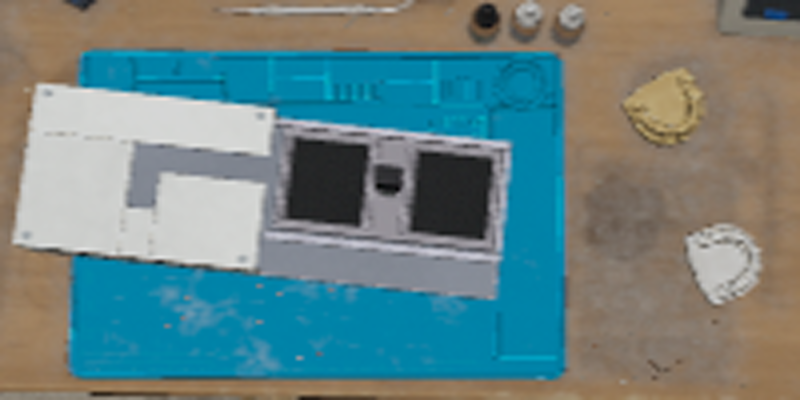

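View pics/scenec.png

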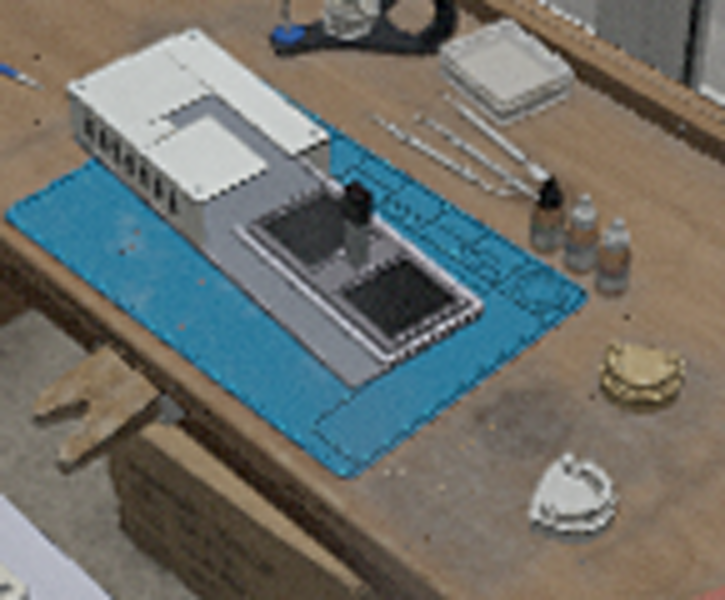

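```bash
python3 - <<'E'
from h import *
t=cv2.imread("pics/top0.png");s=cv2.imread("pics/scene0.png")
f=lambda i,c,r:cv2.resize(i[r-13:r+13,c-17:c+17],(400,300),interpolation=cv2.INTER_LANCZOS4)
cv2.imwrite("pics/z.png",np.vstack([np.hstack([f(t,338,197),f(t,353,236)]),np.hstack([f(s,328,244),f(s,314,269)])]))
E
```

```text
(no output)
```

View pics/z.png

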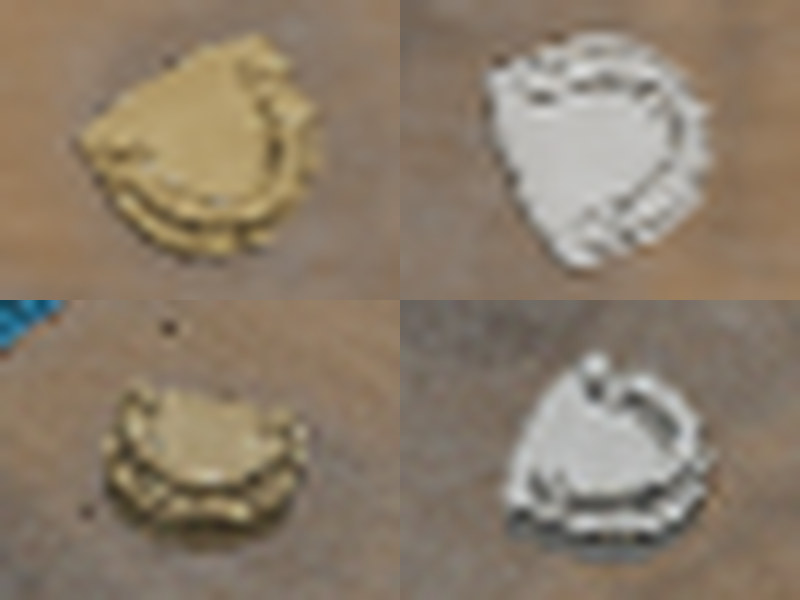

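```bash
python3 - <<'E'
from h import *
from scipy.optimize import least_squares, minimize
im={n:ctrl.get_image(n) for n in("top","scene")}
off={"top":((172,170),4),"scene":((200,170),5)}
P=[("top",(50,190,62),(38,84)),("top",(-80,190,62),(13,245)),("top",(-80,0,62),(258,272)),("top",(50,0,62),(276,108)),("top",(-80,-192,10),(497,298)),("top",(50,-192,17),(511,142)),
("scene",(-80,190,62),(70,88)),("scene",(50,190,62),(195,30)),("scene",(50,0,62),(329,133)),("scene",(-80,0,62),(203,203)),("scene",(-80,-192,10),(355,388))]
def w(p,q): c,s=np.cos(p[2]),np.sin(p[2]);return [p[0]+c*q[0]-s*q[1],p[1]+s*q[0]+c*q[1],q[2]]
def res(p,raw=False):
    return np.concatenate([proj(im[n],w(p,q))-(np.array(u)/off[n][1]+off[n][0]) for n,q,u in P])
r=least_squares(res,[485,50,0.1],loss="soft_l1");print("dock",r.x,np.round(res(r.x),1))
D=r.x
print("grip pred carriage y=-94",[ (n,proj(im[n],w(D,(0,-94,72)))) for n in im])
for n in im: print([np.round(d["xy"],1) for d in ctrl.pinpoint("stem_grip",n)][:1])
th=np.linspace(-np.pi/2,np.pi/2,25)
arc=lambda a:np.c_[2-(30*a)*np.cos(th),30*a*np.sin(th)]
def sil(n,p,sz):
    base=np.r_[arc(1),[[28,30],[28,-30]]];top=np.r_[arc(.9)]
    pts=[proj(im[n],w(p,(x,y,z))) for x,y,z in [(x,y,z) for x,y in base for z in(0,16)]+[(x,y,27) for x,y in top]]
    c0,r0=sz;h=cv2.convexHull(np.float32((np.array(pts)-[c0,r0]+.5)*8).astype(np.int32))
    m=np.zeros((40*8,40*8),np.uint8);cv2.fillConvexPoly(m,h,1);return m
for lab,x0 in(("cast_yellow",[548,-262,np.arctan2(.49,.87)]),("cast_white",[430,-312,np.arctan2(.92,-.39)])):
    M={}
    for n in im:
        e=proj(im[n],(x0[0],x0[1],14))
        ds=ctrl.masks_of(lab,n)
        c=[(np.linalg.norm(np.argwhere(d["region"]).mean(0)[::-1]-e),i) for i,d in enumerate(ds) if d["region"].any()]
        print(lab,n,[round(a) for a,_ in c])
        if not c or min(c)[0]>8: continue
        g=ds[min(c)[1]]["region"];sz=np.round(e).astype(int)-20
        M[n]=(cv2.resize(np.float32(g[sz[1]:sz[1]+40,sz[0]:sz[0]+40]),(320,320),interpolation=cv2.INTER_LINEAR)>.5,sz)
    def cost(p,ns=None):
        return sum(1-(a&m).sum()/(a|m).sum() for n in (ns or M) for a,m in [(sil(n,p,M[n][1])>0,M[n][0])])
    for ns in [list(M)]+[[n] for n in M]:
        b=minimize(cost,x0,args=(ns,),method="Nelder-Mead",options=dict(initial_simplex=np.array([x0]*4)+np.r_[np.zeros((1,3)),np.diag([12,12,.3])],maxiter=150))
        print(lab,ns,np.round(b.x,2),round(b.fun,3))
    for a,l in enumerate((lab,lab.split("_")[1]+"_front")):
        for n in im: print(l,n,[(np.round(ray(im[n],d["xy"],20*a)[:2]),round(d["score"],2)) for d in ctrl.pinpoint(l,n)][:3])
E
```

```text
dock [ 4.87236136e+02  6.00220140e+01 -8.06471345e-02] [ 0.2 -0.3  0.7  0.  -0.  -0.6  0.3 -0.3  0.4  0.1  0.7 -0.5 -1.4 -0.7
 -0.8 -0.7 -0.3  0.4 -1.3 -0.3 -0.6 -0.1]
grip pred carriage y=-94 [('top', array([269.04257731, 214.76030553])), ('scene', array([270.54981031, 212.26229027]))]
[array([271.7, 214.1])]
[array([269.3, 212.1])]
cast_yellow top [2, 114]
cast_yellow scene [99, 2]
cast_yellow ['top', 'scene'] [ 554.62 -263.64    0.62] 0.199
cast_yellow ['top'] [ 553.87 -261.93    0.62] 0.079
cast_yellow ['scene'] [ 554.   -265.      0.59] 0.075
cast_yellow top [(array([ 401., -604.]), 0.74), (array([ 538., -261.]), 0.52), (array([485.,  69.]), 0.43)]
cast_yellow scene [(array([ 566., -272.]), 0.75), (array([ 408., -601.]), 0.68)]
yellow_front top [(array([ 417., -614.]), 0.73), (array([ 522., -269.]), 0.6)]
yellow_front scene [(array([ 536., -267.]), 0.74), (array([ 407., -620.]), 0.52), (array([541., 103.]), 0.35)]
cast_white top [2]
cast_white scene [1]
cast_white ['top', 'scene'] [ 428.39 -310.8     2.01] 0.26
cast_white ['top'] [ 427.79 -308.05    1.94] 0.145
cast_white ['scene'] [ 428.94 -312.      1.94] 0.073
cast_white top [(array([ 426., -314.]), 0.61)]
cast_white scene [(array([ 457., -302.]), 0.67)]
white_front top [(array([ 437., -347.]), 0.56)]
white_front scene [(array([ 422., -336.]), 0.67)]
```

apply_moves(
  targets=[
    [1, [-0.8, -0.6, 0], [0, 0, 0]],
    [1, [-0.8, -0.6, 0], [0, 0, 0]],
    [1, [-0.8, -0.6, 0], [0, 0, 0]],
    [1, [-0.8, -0.6, 0], [0, 0, 0]],
    [1, [-0.8, -0.6, 0], [0, 0, 0]],
    [1, [-0.8, -0.6, 0], [0, 0, 0]],
    [1, [-0.8, -0.6, 0], [0, 0, 0]],
    [1, [-0.8, -0.6, 0], [0, 0, 0]],
  ],
)

```text
t: 3.0
ee_pos: [414.0, 281.6, 185.8]
orientation: [0.433, 3.111, 0.001]
ft_force: [-0.4, 0.8, -0.6]
width: 87.9
grasp_force: 0.0
```

apply_moves(
  targets=[
    [1, [-0.8, -0.6, 0], [0, 0, 0]],
    [1, [-0.8, -0.6, 0], [0, 0, 0]],
    [1, [-0.42, -0.84, 0], [0, 0, -0.1]],
    [1, [-0.3, -0.9, 0], [0, 0, -0.1]],
    [1, [-0.16, -0.96, 0], [0, 0, -0.1]],
    [1, [0, -0.96, 0], [0, 0, -0.1]],
    [1, [0.15, -0.95, 0], [0, 0, -0.07]],
    [1, [0.2, -0.9, 0], [0, 0, 0]],
  ],
)

```text
t: 4.0
ee_pos: [531.5, -77.7, 185.8]
orientation: [-0.72, 3.058, -0.0]
ft_force: [0.7, -0.4, 0.3]
width: 87.7
grasp_force: 0.0
```

```bash
cat >> h.py <<'E'
def plan(x,y,z,phi=None):
    o=ctrl.get_obs();Rm=R.from_rotvec(o["orientation"]).as_matrix();p=np.array(o["ee_pos"])
    ph=np.arctan2(Rm[1,1],Rm[0,1]);print("t",round(o["t"],2),"pos",p.round(1),"phi",round(ph,3),"tilt",Rm[:2,2].round(3),"q",np.round(o["qpos"],2),"w",round(o["width"],1),"F",np.round(o["ft_force"],1),"g",round(float(o["grasp_force"]),1))
    print("shift units",(Rm.T@(np.array([x,y,z])-p)/50).round(3), "" if phi is None else ("turn units",round(-(phi-ph)/(np.pi/2),3)))
E
python3 -c "
from h import *
plan(558,-260.5,100,2.05)"
```

```text
t 4.0 pos [531.5 -77.7 185.8] phi 2.033 tilt [ 0.001 -0.   ] q [-0.17  0.29  1.82  0.    1.02 -2.2 ] w 87.7 F [ 0.7 -0.4  0.3] g 0.0
shift units [ 1.158 -3.509  1.717] ('turn units', np.float64(-0.011))
```

apply_moves(
  targets=[
    [1, [0.29, -0.88, 0.1], [0, 0, 0]],
    [1, [0.29, -0.88, 0.1], [0, 0, 0]],
    [1, [0.29, -0.88, 0.1], [0, 0, 0]],
    [1, [0.29, -0.87, 0.4], [0, 0, 0]],
    [1, [0, 0, 0.8], [0, 0, 0]],
    [1, [0, 0, 0], [0, 0, 0]],
  ],
)

```text
t: 4.75
ee_pos: [555.0, -258.3, 107.8]
orientation: [0.716, -3.054, -0.006]
ft_force: [-0.8, -0.1, 0.3]
width: 87.7
grasp_force: 0.0
```

```bash
python3 - <<'E'
from h import *
plan(558,-260.5,6,2.05)
t=ctrl.get_image("top")["pixels"];s=ctrl.get_image("scene")["pixels"]
f=lambda i,c,r:cv2.resize(i[r-30:r+30,c-40:c+40],(400,300),interpolation=cv2.INTER_CUBIC)
cv2.imwrite("pics/g1.png",np.hstack([f(t,338,197),f(s,328,244)]))
E
```

```text
t 4.75 pos [ 555.  -258.3  107.8] phi 2.031 tilt [-0.006  0.003] q [-0.46  0.5   1.71  0.    0.94 -2.49] w 87.7 F [-0.8 -0.1  0.3] g 0.0
shift units [-0.042 -0.076  2.035] ('turn units', np.float64(-0.012))
```

View pics/g1.png

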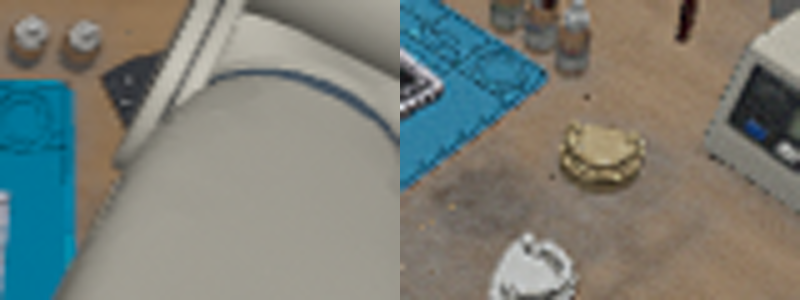

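```bash
python3 - <<'E'
from h import *
s=ctrl.get_image("scene");p=np.array([555,-258.3,107.8]);d=np.array([np.cos(2.031),np.sin(2.031),0])
for k in(-50,0,50):print(proj(s,p+k*d))
i=s["pixels"][170:290,265:425];cv2.imwrite("pics/g2.png",cv2.resize(i,None,fx=4,fy=4,interpolation=cv2.INTER_CUBIC))
E
```

```text
[342.86363531 228.56646605]
[329.1340894  225.26265185]
[315.62754456 222.01249958]
```

View pics/g2.png

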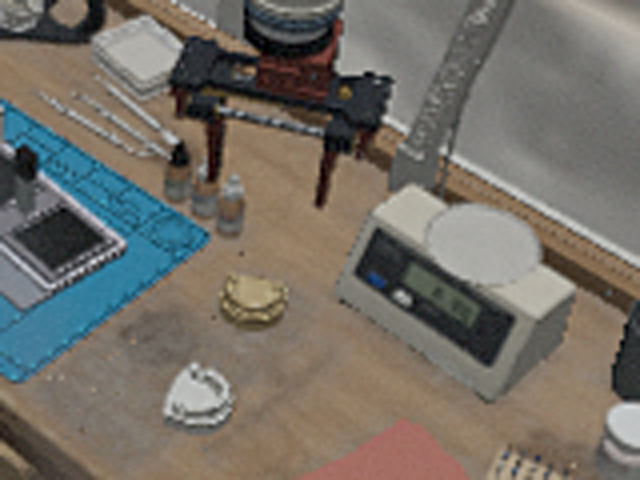

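apply_moves(
  targets=[
    [1, [-0.04, -0.08, 0.6], [0, 0, 0]],
    [1, [0, 0, 0.6], [0, 0, 0]],
    [1, [0, 0, 0.6], [0, 0, 0]],
    [1, [0, 0, 0], [0, 0, 0]],
  ],
)

```text
t: 5.4
ee_pos: [560.6, -260.8, 20.4]
orientation: [0.72, -3.057, -0.002]
ft_force: [-0.2, 0.0, 0.9]
width: 88.0
grasp_force: 0.0
```

```bash
python3 - <<'E'
from h import *
plan(558,-260.5,6,2.05)
p=ctrl.get_obs()["ee_pos"]
s=ctrl.get_image("scene");d=np.array([np.cos(2.031),np.sin(2.031),0])
for k in(-50,0,50):print(proj(s,p+k*d))
i=s["pixels"][200:275,280:380];cv2.imwrite("pics/g3.png",cv2.resize(i,None,fx=8,fy=8,interpolation=cv2.INTER_CUBIC))
E
```

```text
t 5.4 pos [ 560.6 -260.8   20.4] phi 2.033 tilt [-0.002  0.001] q [-0.45  0.63  1.73 -0.    0.78 -2.49] w 88.0 F [-0.2  0.   0.9] g 0.0
shift units [0.045 0.028 0.288] ('turn units', np.float64(-0.011))
[341.51054044 245.24694942]
[328.34056707 241.9441145 ]
[315.37601998 238.69279745]
```

View pics/g3.png

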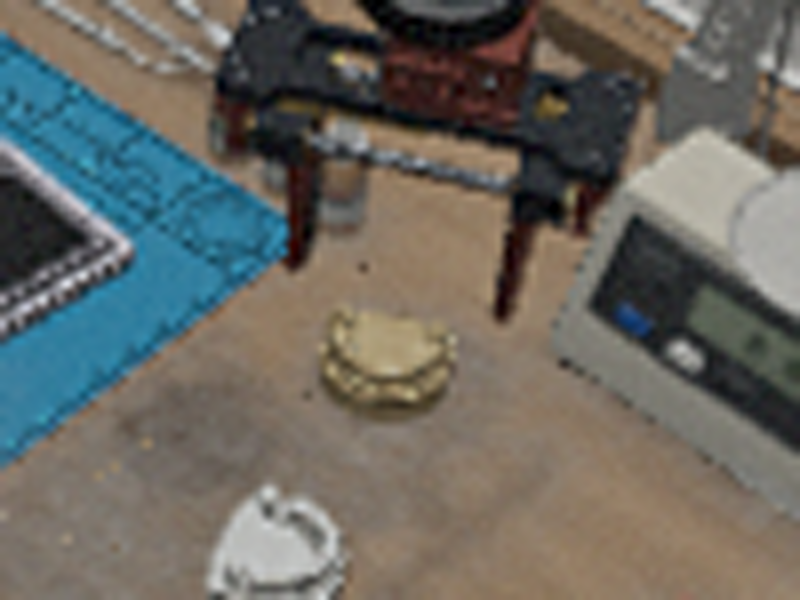

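```bash
python3 - <<'E'
from h import *
for n in("scene","top"):
    s=ctrl.get_image(n);d=np.array([np.cos(1.294),np.sin(1.294),0]);p=np.array([170.6,600.6,184.8])
    print(n,[proj(s,p+k*d+[0,0,h]).round(1) for k,h in((-50,0),(0,0),(50,0),(0,80))],proj(s,[0,0,0]), "K",np.round(s["camera_matrix"]).tolist())
a=cv2.imread("pics/scene0.png")[60:180,50:150];b=cv2.imread("pics/top0.png")[290:370,0:70]
cv2.imwrite("pics/g4.png",np.hstack([cv2.resize(a,(400,480),interpolation=cv2.INTER_CUBIC),cv2.resize(b,(400,480),interpolation=cv2.INTER_CUBIC)]))
E
```

```text
scene [array([110.4, 157.5]), array([107.9, 151.4]), array([105.5, 145.6]), array([102.5, 134.1])] [159.70757633 289.10443126] K [[397.0, 0.0, 281.0], [0.0, 397.0, 209.0], [0.0, 0.0, 1.0]]
top [array([ 48.2, 323.2]), array([ 30.8, 317.6]), array([ 13.4, 312.1]), array([ 10.9, 321.7])] [254.98053048 369.7657689 ] K [[388.0, 0.0, 281.0], [0.0, 388.0, 208.0], [0.0, 0.0, 1.0]]
```

View pics/g4.png

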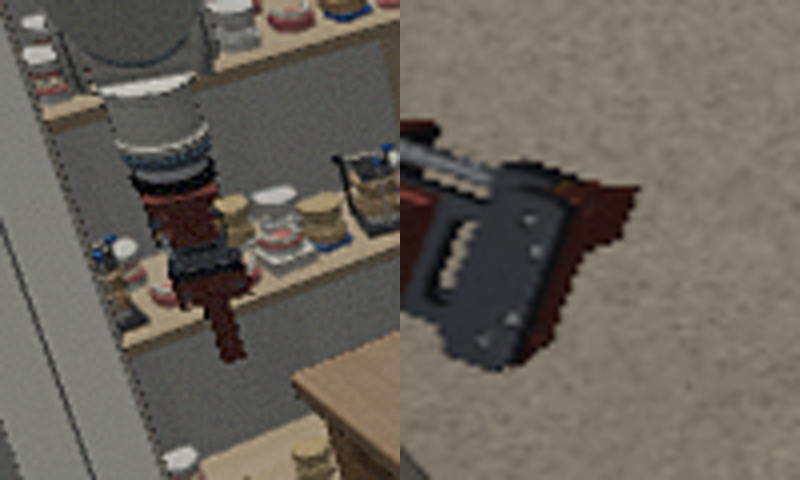

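apply_moves(
  targets=[
    [1, [0.05, 0.03, -0.8], [0, 0, 0]],
    [0.5, [0, 0, 0], [0, 0, 0]],
    [0.5, [0, 0, 0], [0, 0, 0]],
    [0.5, [0, 0, 0], [0, 0, 0]],
  ],
)

```text
t: 6.05
ee_pos: [557.8, -261.2, 60.2]
orientation: [0.718, -3.058, -0.001]
ft_force: [0.3, 0.0, 0.1]
width: 66.4
grasp_force: 0.0
```

```bash
cat >> h.py <<'E'
def tips():
    o=ctrl.get_obs();p=np.array(o["ee_pos"]);Rm=R.from_rotvec(o["orientation"]).as_matrix();s=ctrl.get_image("scene")
    b=cv2.imread("pics/scene0.png").astype(int);i=s["pixels"].astype(int)
    red=(i[...,2]-np.maximum(i[...,1],i[...,0])>12)&(i[...,2]<120)&(np.abs(i-b).sum(2)>40)
    for k in(-1,1):
        e=proj(s,p+k*(o["width"]/2+4)*Rm[:,1]);c=int(round(e[0]))
        r=np.argwhere(red[int(e[1])-22:int(e[1])+8,c-6:c+8])
        m=r[:,0].max();print("tip pred",e.round(1),"seen row",m+int(e[1])-22,"col",(r[r[:,0]>=m-1,1]).mean()+c-6)
    print("px per mm z",(proj(s,p)-proj(s,p+[0,0,10]))/10,"w",o["width"],p.round(1))
E
python3 -c "
from h import *
tips()"
```

```text
tip pred [338.9 237.2] seen row 231 col 340.0
tip pred [319.1 232.3] seen row 226 col 319.5
px per mm z [-0.02660466  0.19561168] w 66.42406263671755 [ 557.8 -261.2   60.2]
```

apply_moves(
  targets=[
    [-1, [0, 0, 0], [0, 0, 0]],
    [-1, [0, 0, 0], [0, 0, 0]],
    [-1, [0, 0, 0], [0, 0, 0]],
    [-1, [0, 0, 0], [0, 0, 0]],
    [-1, [0, 0, 0], [0, 0, 0]],
    [-1, [0, 0, 0], [0, 0, 0]],
  ],
)

```text
t: 6.85
ee_pos: [558.2, -261.4, 60.6]
orientation: [-0.718, 3.058, -0.0]
ft_force: [0.1, -0.0, -0.5]
width: 9.2
grasp_force: 0.0
```

```bash
python3 -c "
from h import *
tips()"
```

```text
tip pred [331.4 235.2] seen row 229 col 330.875
tip pred [326.8 234.1] seen row 229 col 330.875
px per mm z [-0.02666653  0.1956799 ] w 9.171216391282572 [ 558.2 -261.4   60.6]
```

apply_moves(
  targets=[
    [-1, [0.6, 0.4, 0], [0, 0, 0]],
    [-1, [0.6, 0.4, 0], [0, 0, 0]],
    [-1, [0, 0, 0.5], [0, 0, 0]],
    [-1, [0, 0, 0.4], [0, 0, 0]],
    [-1, [0, 0, 0.08], [0, 0, 0]],
    [-1, [0, 0, 0.06], [0, 0, 0]],
    [-1, [0, 0, 0.04], [0, 0, 0]],
    [-1, [0, 0, 0], [0, 0, 0]],
  ],
)

```text
t: 7.9
ee_pos: [486.9, -252.4, 6.9]
orientation: [-0.718, 3.058, -0.001]
ft_force: [0.4, 0.3, 0.1]
width: 0.6
grasp_force: 0.0
```

```bash
python3 -c "
from h import *
plan(558,-260.5,6,2.05);tips()"
```

```text
t 7.9 pos [ 486.9 -252.4    6.9] phi 2.032 tilt [ 0.001 -0.   ] q [-0.5   0.58  1.89 -0.    0.67 -2.53] w 0.6 F [0.4 0.3 0.1] g 0.0
shift units [-1.201 -0.778  0.02 ] ('turn units', np.float64(-0.011))
tip pred [314.4 253.6] seen row 249 col 314.5
tip pred [312.1 253.1] seen row 249 col 314.5
px per mm z [-0.01943457  0.18698678] w 0.5749555187761891 [ 486.9 -252.4    6.9]
```

apply_moves(
  targets=[
    [-1, [0, 0, 0.06], [0, 0, 0]],
    [-1, [0, 0, 0.04], [0, 0, 0]],
    [-1, [0, 0, 0.04], [0, 0, 0]],
    [-1, [0, 0, 0], [0, 0, 0]],
  ],
)

```text
t: 8.45
ee_pos: [486.4, -252.2, -0.7]
orientation: [0.718, -3.058, -0.001]
ft_force: [-0.3, 0.1, -0.3]
width: 0.2
grasp_force: 0.0
```

apply_moves(
  targets=[
    [-1, [0, 0, 0.04], [0, 0, 0]],
    [-1, [0, 0, 0.04], [0, 0, 0]],
    [-1, [0, 0, 0], [0, 0, 0]],
  ],
)

```text
t: 8.82
ee_pos: [486.4, -252.2, -4.6]
orientation: [0.718, -3.058, -0.0]
ft_force: [0.1, 1.0, 0.2]
width: 0.4
grasp_force: 0.0
```

apply_moves(
  targets=[
    [-1, [0, 0, 0.08], [0, 0, 0]],
    [-1, [0, 0, 0.04], [0, 0, 0]],
    [-1, [0, 0, 0], [0, 0, 0]],
  ],
)

```text
t: 9.2
ee_pos: [486.4, -252.2, -10.7]
orientation: [0.718, -3.058, -0.001]
ft_force: [0.6, -0.7, 0.3]
width: 0.3
grasp_force: 0.0
```

```bash
python3 -c "
from h import *
plan(558,-260.5,6,2.05);tips()"
```

```text
t 9.2 pos [ 486.4 -252.2  -10.7] phi 2.032 tilt [-0.  0.] q [-0.5   0.61  1.9   0.    0.63 -2.53] w 0.3 F [ 0.6 -0.7  0.3] g 0.0
shift units [-1.208 -0.786 -0.334] ('turn units', np.float64(-0.011))
tip pred [313.8 256.9] seen row 252 col 313.85714285714283
tip pred [311.7 256.4] seen row 252 col 313.85714285714283
px per mm z [-0.01906921  0.18404195] w 0.2505100576514329 [ 486.4 -252.2  -10.7]
```

apply_moves(
  targets=[
    [-1, [0, 0, 0.04], [0, 0, 0]],
    [-1, [0, 0, 0.04], [0, 0, 0]],
    [-1, [0, 0, 0], [0, 0, 0]],
  ],
)

```text
t: 9.62
ee_pos: [486.5, -252.2, -14.6]
orientation: [0.718, -3.058, -0.0]
ft_force: [1.3, 0.1, 0.9]
width: 0.3
grasp_force: 0.0
```

apply_moves(
  targets=[
    [-1, [0, 0, 0.04], [0, 0, 0]],
    [-1, [0, 0, 0], [0, 0, 0]],
  ],
)

```text
t: 9.88
ee_pos: [486.5, -252.3, -16.6]
orientation: [0.718, -3.058, -0.0]
ft_force: [-0.2, -0.1, 0.2]
width: 0.1
grasp_force: 0.0
```

apply_moves(
  targets=[
    [-1, [0, 0, 0.04], [0, 0, 0]],
    [-1, [0, 0, 0], [0, 0, 0]],
  ],
)

```text
t: 10.12
ee_pos: [486.5, -252.3, -18.6]
orientation: [0.718, -3.058, -0.0]
ft_force: [-0.1, -1.3, 0.9]
width: -0.0
grasp_force: 0.0
```

apply_moves(
  targets=[
    [-1, [0, 0, 0.04], [0, 0, 0]],
    [-1, [0, 0, 0], [0, 0, 0]],
  ],
)

```text
t: 10.38
ee_pos: [486.5, -252.3, -20.6]
orientation: [0.718, -3.058, -0.0]
ft_force: [0.4, -0.5, -0.1]
width: 0.4
grasp_force: 0.0
```

apply_moves(
  targets=[
    [-1, [0, 0, 0.03], [0, 0, 0]],
    [-1, [0, 0, 0], [0, 0, 0]],
  ],
)

```text
t: 10.62
ee_pos: [486.5, -252.3, -22.0]
orientation: [0.718, -3.058, -0.0]
ft_force: [0.3, -0.3, 0.3]
width: 0.4
grasp_force: 0.0
```

apply_moves(
  targets=[
    [-1, [0, 0, 0.03], [0, 0, 0]],
    [-1, [0, 0, 0], [0, 0, 0]],
  ],
)

```text
t: 10.88
ee_pos: [486.5, -252.3, -23.5]
orientation: [0.719, -3.058, -0.0]
ft_force: [-0.5, 0.1, -0.8]
width: 0.3
grasp_force: 0.0
```

```bash
python3 -c "
from h import *
tips()
s=ctrl.get_image('scene');print(proj(s,[486.5,-252.3,0]))
i=s['pixels'][245:262,308:320];print(i[:,:,2]);print(i[:,:,1])"
```

```text
tip pred [313.6 259.3] seen row 254 col 313.85714285714283
tip pred [311.5 258.7] seen row 254 col 313.85714285714283
px per mm z [-0.01886484  0.18193335] w 0.3028075009341762 [ 486.5 -252.3  -23.5]
[312.9942633  254.67849889]
[[127 131 132  65  48  45  34  45  48  75 138 136]
 [118 124 125  80  41  41  23  53  48  76 133 125]
 [122 118 117  86  45  49  19  54  49  78 145 126]
 [105 114 115  76  53  36  37  48  45  67 137 127]
 [105 114 114  74  45  42  33  56  51  69 110 129]
 [121 114 116  82  42  31  25  54  43  98 141 134]
 [112 113 114  76  43  38  47  50  67 128 138 133]
 [108 111 103  56  46  25  34  45  71 135 137 135]
 [108 108 102  62  50  44  40  51  95 133 128 131]
 [113 112 112 101  95  92  62  72 119 125 122 127]
 [114 110 117 124 114 112 119 116 125 123 123 122]
 [121 119 115 116 111 112 118 126 123 123 121 122]
 [113 113 114 109 113 113 122 132 129 126 124 121]
 [105 108 107 109 113 118 126 131 126 125 130 131]
 [102 109 104 111 116 125 124 125 123 119 133 127]
 [115 113 111 110 118 150 131 122 121 126 128 125]
 [123 118 114 120 149 208 168 123 124 133 127 122]]
[[11
[... 163 characters left out ...]
 63  31  24  31  23  19  57 125 111]
 [ 93 103 101  60  24  26  27  30  30  52  95 116]
 [111 103 105  66  12  17  20  27  22  83 128 120]
 [105 105 103  60  24  28  29  29  55 113 124 118]
 [105 102  93  31  23  22  17  15  58 125 125 123]
 [102  98  91  44  34  37  24  28  80 123 116 120]
 [105 106 103  91  84  87  47  58 107 117 117 117]
 [106 100 109 117 107 105 112 103 113 113 114 110]
 [114 114 108 109 105 101 106 115 113 113 115 114]
 [105 106 105 101 103 101 108 120 120 116 116 109]
 [ 95 101  97 103 103 107 113 119 115 112 117 119]
 [ 93 101  92 100 106 115 114 118 108 111 122 115]
 [102 104 102  98 110 143 122 107 110 114 119 115]
 [114 102 101 109 149 209 169 111 115 125 120 114]]
```

apply_moves(
  targets=[
    [-1, [0, 0, 0.03], [0, 0, 0]],
    [-1, [0, 0, 0], [0, 0, 0]],
  ],
)

```text
t: 11.22
ee_pos: [486.5, -252.3, -25.0]
orientation: [0.718, -3.058, -0.0]
ft_force: [0.1, 0.1, -0.2]
width: 0.4
grasp_force: 0.0
```

apply_moves(
  targets=[
    [-1, [0, 0, 0.03], [0, 0, 0]],
    [-1, [0, 0, 0], [0, 0, 0]],
  ],
)

```text
t: 11.48
ee_pos: [486.5, -252.3, -26.5]
orientation: [0.718, -3.058, -0.0]
ft_force: [-0.4, 0.2, -0.6]
width: 0.2
grasp_force: 0.0
```

apply_moves(
  targets=[
    [-1, [0, 0, 0.03], [0, 0, 0]],
    [-1, [0, 0, 0], [0, 0, 0]],
  ],
)

```text
t: 11.72
ee_pos: [486.6, -252.3, -28.0]
orientation: [0.719, -3.058, -0.0]
ft_force: [0.5, -0.2, -0.9]
width: 0.5
grasp_force: 0.0
```

apply_moves(
  targets=[
    [-1, [0, 0, 0.03], [0, 0, 0]],
    [-1, [0, 0, 0], [0, 0, 0]],
  ],
)

```text
t: 11.98
ee_pos: [486.5, -252.3, -29.6]
orientation: [0.718, -3.058, -0.0]
ft_force: [-0.3, 0.1, 0.1]
width: 0.3
grasp_force: 0.0
```

apply_moves(
  targets=[
    [-1, [0, 0, 0.03], [0, 0, 0]],
    [-1, [0, 0, 0], [0, 0, 0]],
  ],
)

```text
t: 12.22
ee_pos: [486.5, -252.3, -31.0]
orientation: [0.718, -3.058, -0.0]
ft_force: [-0.3, 0.2, -0.3]
width: 0.8
grasp_force: 0.0
```

```bash
python3 -c "
from h import *
tips()
s=ctrl.get_image('scene')
i=s['pixels'][250:262,308:320];print(i[:,:,2]);print(ctrl.get_obs()['joint_torque'],ctrl.get_obs()['qpos'])"
```

```text
tip pred [313.5 260.6] seen row 256 col 313.75
tip pred [311.3 260. ] seen row 256 col 313.75
px per mm z [-0.01873855  0.18071938] w 0.7510100503925811 [ 486.5 -252.3  -31. ]
[[119 119 117  82  42  38  38  51  44  96 147 135]
 [113 114 112  76  48  28  44  45  54 106 141 134]
 [113 111 104  56  41  26  46  43  68 123 138 136]
 [107 112 106  61  33  29  39  49  77 136 129 131]
 [112 113 108  65  40  20  51  52  89 131 126 127]
 [108 111 117  85  64  53  48  67 111 127 121 125]
 [119 115 119 119 117 112  92 105 129 122 120 123]
 [113 118 115 111 112 118 129 133 126 121 122 120]
 [103 104 108 112 113 120 127 128 133 127 128 130]
 [104 106 110 112 119 123 123 125 119 121 129 131]
 [110 113 111 108 120 147 136 116 122 124 127 128]
 [129 118 115 123 149 205 171 123 127 136 124 125]]
[-7.63008084e-04 -5.42075551e+01 -1.43982491e+01 -3.84063239e-02
  3.00014508e-02  5.22496657e-05] [-5.00053997e-01  6.49405408e-01  1.89747289e+00 -2.92880607e-05
  5.94766216e-01 -2.53232193e+00]
```

apply_moves(
  targets=[
    [-1, [0, 0, 0.03], [0, 0, 0]],
    [-1, [0, 0, 0.03], [0, 0, 0]],
    [-1, [0, 0, 0], [0, 0, 0]],
  ],
)

```text
t: 12.7
ee_pos: [486.5, -252.2, -34.1]
orientation: [0.719, -3.058, -0.0]
ft_force: [0.1, 0.5, 0.1]
width: 0.6
grasp_force: 0.0
```

apply_moves(
  targets=[
    [-1, [0, 0, 0.03], [0, 0, 0]],
    [-1, [0, 0, 0], [0, 0, 0]],
  ],
)

```text
t: 12.95
ee_pos: [486.5, -252.3, -35.5]
orientation: [0.718, -3.058, -0.0]
ft_force: [0.3, -0.2, 0.5]
width: 1.0
grasp_force: 0.0
```

apply_moves(
  targets=[
    [-1, [0, 0, 0.03], [0, 0, 0]],
    [-1, [0, 0, 0], [0, 0, 0]],
  ],
)

```text
t: 13.2
ee_pos: [486.7, -252.4, -36.7]
orientation: [-0.718, 3.058, -0.0]
ft_force: [-1.0, 0.4, 3.7]
width: 0.3
grasp_force: 1.7
```

apply_moves(
  targets=[
    [-1, [0, 0, -0.2], [0, 0, 0]],
    [1, [0, 0, -0.8], [0, 0, 0]],
    [1, [0, 0, 0], [0, 0, 0]],
    [1, [0, 0, 0], [0, 0, 0]],
  ],
)

```text
t: 13.7
ee_pos: [486.5, -252.3, 13.2]
orientation: [-0.718, 3.058, -0.0]
ft_force: [-0.1, -0.4, -1.5]
width: 27.3
grasp_force: 0.0
```

```bash
python3 -c "
from h import *
plan(557,-259.5,-33.5,2.05)"
```

```text
t 13.7 pos [ 486.5 -252.3   13.2] phi 2.032 tilt [ 0. -0.] q [-0.5   0.57  1.89 -0.    0.68 -2.53] w 27.3 F [-0.1 -0.4 -1.5] g 0.0
shift units [-1.197 -0.757  0.935] ('turn units', np.float64(-0.011))
```

apply_moves(
  targets=[
    [1, [-0.6, -0.38, 0], [0, 0, 0]],
    [1, [-0.6, -0.38, 0], [0, 0, 0]],
    [1, [0, 0, 0], [0, 0, -0.02]],
    [1, [0, 0, 0], [0, 0, 0]],
  ],
)

```text
t: 14.2
ee_pos: [555.5, -258.9, 11.8]
orientation: [0.766, -3.044, -0.003]
ft_force: [-0.2, 0.4, 0.3]
width: 67.0
grasp_force: 0.0
```

```bash
python3 -c "
from h import *
plan(557,-259.5,-33.5,2.05);tips()"
```

```text
t 14.2 pos [ 555.5 -258.9   11.8] phi 2.064 tilt [-0.003  0.001] q [-0.46  0.64  1.74 -0.    0.76 -2.52] w 67.0 F [-0.2  0.4  0.3] g 0.0
shift units [-0.022 -0.027  0.905] ('turn units', np.float64(0.009))
tip pred [336.7 246.2] seen row 241 col 338.2
tip pred [317.1 241.7] seen row 236 col 317.8
px per mm z [-0.02509206  0.18730153] w 67.02113236736997 [ 555.5 -258.9   11.8]
```

apply_moves(
  targets=[
    [1, [-0.02, -0.03, 0], [0, 0, 0]],
    [1, [0, 0, 0], [0, 0, 0]],
    [1, [0, 0, 0.3], [0, 0, 0]],
    [1, [0, 0, 0.3], [0, 0, 0]],
    [1, [0, 0, 0.3], [0, 0, 0]],
    [1, [0, 0, 0], [0, 0, 0]],
  ],
)

```text
t: 15.0
ee_pos: [557.4, -259.8, -34.0]
orientation: [0.766, -3.044, -0.003]
ft_force: [-0.2, -0.4, 0.2]
width: 88.0
grasp_force: 0.0
```

apply_moves(
  targets=[
    [-1, [0, 0, 0], [0, 0, 0]],
    [-1, [0, 0, 0], [0, 0, 0]],
    [-1, [0, 0, 0], [0, 0, 0]],
    [-1, [0, 0, 0], [0, 0, 0]],
    [-1, [0, 0, 0], [0, 0, 0]],
  ],
)

```text
t: 15.62
ee_pos: [559.1, -260.5, -31.5]
orientation: [-0.766, 3.046, -0.0]
ft_force: [-0.7, 1.0, 3.3]
width: 59.4
grasp_force: 29.9
```

apply_moves(
  targets=[
    [-1, [0, 0, -0.2], [0, 0, 0]],
    [-1, [0, 0, -0.6], [0, 0, 0]],
    [-1, [0, 0, -0.8], [0, 0, 0]],
    [-1, [0, 0, -0.8], [0, 0, 0]],
    [-1, [0, 0, 0], [0, 0, 0.11]],
    [-1, [0, 0, 0], [0, 0, 0.115]],
    [-1, [0, 0, 0], [0, 0, 0.115]],
    [-1, [0, 0, 0], [0, 0, 0.115]],
  ],
)

```text
t: 16.62
ee_pos: [558.7, -260.5, 88.5]
orientation: [0.357, 3.121, -0.0]
ft_force: [-0.0, -0.0, -1.2]
width: 59.3
grasp_force: 29.9
```

apply_moves(
  targets=[
    [-1, [0, 0, 0], [0, 0, 0.115]],
    [-1, [0, 0, 0], [0, 0, 0.115]],
    [-1, [0, 0, 0], [0, 0, 0.115]],
    [-1, [0, 0, 0], [0, 0, 0.115]],
    [-1, [0, 0, 0], [0, 0, 0.115]],
    [-1, [0, 0, 0], [0, 0, 0.115]],
    [-1, [0, 0, 0], [0, 0, 0.11]],
    [-1, [0, 0, 0], [0, 0, 0.11]],
  ],
)

```text
t: 17.62
ee_pos: [558.7, -260.5, 88.5]
orientation: [2.315, 2.124, -0.0]
ft_force: [0.4, -0.6, -0.8]
width: 59.6
grasp_force: 29.9
```

```bash
python3 - <<'E'
from h import *
plan(482,9,90,-0.08)
t=ctrl.get_image("top");s=ctrl.get_image("scene")
for c in ([(293,139),(368,144),(360,227),(286,219)],[(415,150),(493,155),(488,238),(411,234)]):
    q=np.array([ray(t,np.array(u)/4+[172,170],20)[:2] for u in c]);print("top",q.round().tolist(),q.mean(0).round(1))
for c in ([(312,195),(362,237),(300,268),(255,223)],[(400,262),(466,305),(405,342),(342,292)]):
    q=np.array([ray(s,np.array(u)/5+[200,170],20)[:2] for u in c]);print("scene",q.round().tolist(),q.mean(0).round(1))
print("grip top top-view",ray(t,np.array([389,174])/4+[172,170],95)[:2],"scene",ray(s,np.array([356,190])/5+[200,170],95)[:2])
E
```

```text
t 17.62 pos [ 558.7 -260.5   88.5] phi -0.086 tilt [ 0. -0.] q [-0.46  0.53  1.71 -0.    0.9  -0.37] w 59.6 F [ 0.4 -0.6 -0.8] g 29.9
shift units [ 5.238 -1.992 -0.032] ('turn units', np.float64(-0.004))
top [[518.0, 46.0], [515.0, -16.0], [447.0, -11.0], [452.0, 49.0]] [483.2  17.2]
top [[511.0, -54.0], [508.0, -118.0], [440.0, -115.0], [442.0, -52.0]] [475.5 -84.9]
scene [[510.0, 46.0], [504.0, -18.0], [444.0, -11.0], [454.0, 53.0]] [478.2  17.3]
scene [[506.0, -60.0], [508.0, -129.0], [447.0, -125.0], [450.0, -53.0]] [477.5 -92. ]
grip top top-view [480.44479743 -34.60737634] scene [480.33022482 -36.5379197 ]
```

apply_moves(
  targets=[
    [-1, [0.6, -0.23, 0], [0, 0, 0]],
    [-1, [0.85, -0.32, 0], [0, 0, 0]],
    [-1, [0.85, -0.32, 0], [0, 0, 0]],
    [-1, [0.85, -0.32, 0], [0, 0, 0]],
    [-1, [0.85, -0.32, 0], [0, 0, 0]],
    [-1, [0.7, -0.26, 0], [0, 0, 0]],
    [-1, [0.4, -0.15, 0], [0, 0, 0]],
    [-1, [0.17, -0.065, 0], [0, 0, 0]],
  ],
)

```text
t: 18.73
ee_pos: [480.8, 11.1, 88.4]
orientation: [2.304, 2.135, 0.0]
ft_force: [-0.0, 0.6, -1.3]
width: 58.9
grasp_force: 29.9
```

apply_moves(
  targets=[
    [-1, [0, 0, 0], [0, 0, 0]],
  ],
)

```text
t: 18.85
ee_pos: [481.2, 10.2, 88.3]
orientation: [2.306, 2.133, 0.0]
ft_force: [-0.2, -0.0, -1.1]
width: 59.4
grasp_force: 29.9
```

```bash
python3 - <<'E'
from h import *
plan(482.5,10.5,-5,-0.08)
s=ctrl.get_image("scene")
i=s["pixels"][150:250,205:335];cv2.imwrite("pics/last.png",cv2.resize(i,None,fx=6,fy=6,interpolation=cv2.INTER_CUBIC))
E
```

```text
t 18.85 pos [481.2  10.2  88.3] phi -0.078 tilt [ 0. -0.] q [-0.    0.37  2.01 -0.    0.76  0.07] w 59.4 F [-0.2 -0.  -1.1] g 29.9
shift units [0.008 0.024 1.866] ('turn units', np.float64(0.001))
```

apply_moves(
  targets=[
    [-1, [0, 0.02, 0.5], [0, 0, 0]],
    [-1, [0, 0, 0.5], [0, 0, 0]],
    [-1, [0, 0, 0.4], [0, 0, 0]],
    [-1, [0, 0, 0.3], [0, 0, 0]],
    [-1, [0, 0, 0.1], [0, 0, 0]],
    [-1, [0, 0, 0], [0, 0, 0]],
  ],
)

```text
t: 19.65
ee_pos: [482.2, 9.8, -2.0]
orientation: [-2.309, -2.13, 0.0]
ft_force: [0.1, 0.5, 0.4]
width: 59.0
grasp_force: 29.9
```

apply_moves(
  targets=[
    [-1, [0, 0, 0.03], [0, 0, 0]],
    [-1, [0, 0, 0.03], [0, 0, 0]],
    [-1, [0, 0, 0], [0, 0, 0]],
  ],
)

```text
t: 20.02
ee_pos: [482.2, 10.1, -4.7]
orientation: [2.309, 2.13, 0.0]
ft_force: [0.3, 0.2, -1.7]
width: 58.9
grasp_force: 29.9
```

apply_moves(
  targets=[
    [-1, [0, 0, 0.02], [0, 0, 0]],
    [-1, [0, 0, 0.02], [0, 0, 0]],
    [-1, [0, 0, 0], [0, 0, 0]],
  ],
)

```text
t: 20.4
ee_pos: [482.0, 10.1, -7.0]
orientation: [-2.309, -2.13, 0.0]
ft_force: [0.1, 0.4, -0.8]
width: 59.0
grasp_force: 29.9
```

apply_moves(
  targets=[
    [-1, [0, 0, 0.02], [0, 0, 0]],
    [-1, [0, 0, 0.02], [0, 0, 0]],
    [-1, [0, 0, 0], [0, 0, 0]],
  ],
)

```text
t: 20.78
ee_pos: [482.0, 10.1, -9.0]
orientation: [-2.309, -2.13, 0.0]
ft_force: [-0.7, 0.0, -0.8]
width: 59.4
grasp_force: 29.9
```

apply_moves(
  targets=[
    [-1, [0, 0, 0.02], [0, 0, 0]],
    [-1, [0, 0, 0], [0, 0, 0]],
  ],
)

```text
t: 21.02
ee_pos: [482.0, 10.1, -10.0]
orientation: [-2.309, -2.13, 0.0]
ft_force: [-0.8, 0.1, -1.1]
width: 59.0
grasp_force: 29.9
```

apply_moves(
  targets=[
    [-1, [0, 0, 0.02], [0, 0, 0]],
    [-1, [0, 0, 0], [0, 0, 0]],
  ],
)

```text
t: 21.28
ee_pos: [482.0, 10.1, -11.0]
orientation: [-2.309, -2.13, 0.0]
ft_force: [1.0, 0.6, -0.4]
width: 59.5
grasp_force: 29.9
```

apply_moves(
  targets=[
    [-1, [0, 0, 0.02], [0, 0, 0]],
    [-1, [0, 0, 0], [0, 0, 0]],
  ],
)

```text
t: 21.52
ee_pos: [482.2, 10.1, -11.5]
orientation: [2.309, 2.13, 0.0]
ft_force: [-1.8, -0.1, 5.2]
width: 59.4
grasp_force: 30.0
```

apply_moves(
  targets=[
    [-1, [0, 0, 0.02], [0, 0, 0]],
    [-1, [0, 0, 0], [0, 0, 0]],
  ],
)

```text
t: 21.78
ee_pos: [482.2, 10.0, -11.7]
orientation: [2.309, 2.13, 0.0]
ft_force: [-4.1, -0.6, 18.6]
width: 59.4
grasp_force: 30.1
```

apply_moves(
  targets=[
    [-1, [0, 0, -0.03], [0, 0, 0]],
    [1, [0, 0, 0], [0, 0, 0]],
    [1, [0, 0, 0], [0, 0, 0]],
    [1, [0, 0, 0], [0, 0, 0]],
    [1, [0, 0, -0.4], [0, 0, 0]],
    [1, [0, 0, -0.8], [0, 0, 0]],
    [1, [0, 0, -0.8], [0, 0, 0]],
  ],
)

```text
t: 22.65
ee_pos: [481.6, 10.1, 89.2]
orientation: [-2.308, -2.13, 0.001]
ft_force: [1.1, -0.1, 0.5]
width: 87.4
grasp_force: 0.0
```

```bash
python3 - <<'E'
from h import *
plan(430,-310,90,-2.76)
E
```

```text
t 22.65 pos [481.6  10.1  89.2] phi -0.081 tilt [-0.001 -0.   ] q [-0.    0.36  2.01 -0.    0.77  0.08] w 87.4 F [ 1.1 -0.1  0.5] g 0.0
shift units [-6.463 -0.514 -0.014] ('turn units', np.float64(1.706))
```

apply_moves(
  targets=[
    [1, [-0.9, -0.09, 0], [0, 0, 0]],
    [1, [-0.9, -0.09, 0], [0, 0, 0]],
    [1, [-0.9, -0.09, 0], [0, 0, 0]],
    [1, [-0.9, -0.09, 0], [0, 0, 0]],
    [1, [-0.9, -0.09, 0], [0, 0, 0]],
    [1, [-0.9, -0.09, 0], [0, 0, 0]],
    [1, [-0.9, -0.09, 0], [0, 0, 0]],
    [1, [0, 0, 0], [0, 0, 0.11]],
  ],
)

```text
t: 23.65
ee_pos: [425.0, -304.3, 88.5]
orientation: [2.49, 1.914, 0.0]
ft_force: [0.2, 0.5, 0.4]
width: 87.9
grasp_force: 0.0
```

apply_moves(
  targets=[
    [1, [0, 0, 0], [0, 0, 0.114]],
    [1, [0, 0, 0], [0, 0, 0.114]],
    [1, [0, 0, 0], [0, 0, 0.114]],
    [1, [0, 0, 0], [0, 0, 0.114]],
    [1, [0, 0, 0], [0, 0, 0.114]],
    [1, [0, 0, 0], [0, 0, 0.114]],
    [1, [0, 0, 0], [0, 0, 0.114]],
    [1, [0, 0, 0], [0, 0, 0.114]],
  ],
)

```text
t: 24.65
ee_pos: [425.2, -301.3, 88.4]
orientation: [-3.136, 0.19, 0.001]
ft_force: [-0.7, -0.0, 0.8]
width: 87.8
grasp_force: 0.0
```

apply_moves(
  targets=[
    [1, [0, 0, 0], [0, 0, 0.114]],
    [1, [0, 0, 0], [0, 0, 0.114]],
    [1, [0, 0, 0], [0, 0, 0.114]],
    [1, [0, 0, 0], [0, 0, 0.114]],
    [1, [0, 0, 0], [0, 0, 0.114]],
    [1, [0, 0, 0], [0, 0, 0.114]],
    [1, [0, 0, 0], [0, 0, 0]],
  ],
)

```text
t: 25.52
ee_pos: [425.2, -301.3, 88.4]
orientation: [2.604, -1.758, -0.001]
ft_force: [1.3, -0.1, 0.5]
width: 88.1
grasp_force: 0.0
```

```bash
python3 - <<'E'
from h import *
plan(425,-304,-33.5,-2.76)
# check yellow in carriage frame
im=ctrl.get_image("scene")
for l in("cast_yellow","yellow_front"):
    print(l,[(np.round(d["xy"],1),np.round(ray(im,d["xy"],20 if l[0]=="c" else 40)[:2]),round(d["score"],2)) for d in ctrl.pinpoint(l,"scene")][:3])
im=ctrl.get_image("top")
for l in("cast_yellow","yellow_front"):
    print(l,[(np.round(d["xy"],1),np.round(ray(im,d["xy"],20 if l[0]=="c" else 40)[:2]),round(d["score"],2)) for d in ctrl.pinpoint(l,"top")][:3])
E
```

```text
t 25.52 pos [ 425.2 -301.3   88.4] phi -2.759 tilt [-0.  0.] q [-0.64  0.41  1.93 -0.    0.8   2.12] w 88.1 F [ 1.3 -0.1  0.5] g 0.0
shift units [0.05  0.024 2.438] ('turn units', np.float64(0.001))
cast_yellow [(array([377.9, 333. ]), array([ 376., -611.]), 0.81), (array([263.6, 215.6]), array([486.,  13.]), 0.72)]
yellow_front [(array([391.9, 327.1]), array([ 410., -634.]), 0.74), (array([258.3, 206.8]), array([492.,  50.]), 0.72), (array([262.9, 215.5]), array([470.,  -1.]), 0.47)]
cast_yellow [(array([442. , 245.1]), array([ 399., -597.]), 0.62), (array([251.2, 216. ]), array([481.,  25.]), 0.6)]
yellow_front [(array([243.5, 214.3]), array([484.,  49.]), 0.68), (array([447. , 239.4]), array([ 416., -605.]), 0.57)]
```

apply_moves(
  targets=[
    [1, [0.05, 0.02, 0.6], [0, 0, 0]],
    [1, [0, 0, 0.6], [0, 0, 0]],
    [1, [0, 0, 0.5], [0, 0, 0]],
    [1, [0, 0, 0.4], [0, 0, 0]],
    [1, [0, 0, 0.3], [0, 0, 0]],
    [1, [0, 0, 0], [0, 0, 0]],
  ],
)

```text
t: 26.58
ee_pos: [424.8, -303.6, -32.3]
orientation: [-2.603, 1.76, 0.003]
ft_force: [0.5, -0.2, 0.5]
width: 87.8
grasp_force: 0.0
```

apply_moves(
  targets=[
    [-1, [0, 0, 0], [0, 0, 0]],
    [-1, [0, 0, 0], [0, 0, 0]],
    [-1, [0, 0, 0], [0, 0, 0]],
    [-1, [0, 0, 0], [0, 0, 0]],
    [-1, [0, 0, 0], [0, 0, 0]],
  ],
)

```text
t: 27.2
ee_pos: [425.7, -304.3, -30.9]
orientation: [2.602, -1.76, 0.001]
ft_force: [0.3, 1.1, 5.5]
width: 59.6
grasp_force: 30.0
```

apply_moves(
  targets=[
    [-1, [0, 0, -0.2], [0, 0, 0]],
    [-1, [0, 0, -0.6], [0, 0, 0]],
    [-1, [0, 0, -0.8], [0, 0, 0]],
    [-1, [0, 0, -0.8], [0, 0, 0]],
    [-1, [0, 0, 0], [0, 0, -0.11]],
    [-1, [0, 0, 0], [0, 0, -0.114]],
    [-1, [0, 0, 0], [0, 0, -0.114]],
    [-1, [0, 0, 0], [0, 0, -0.114]],
  ],
)

```text
t: 28.2
ee_pos: [425.1, -303.9, 89.0]
orientation: [-3.054, 0.737, 0.0]
ft_force: [-0.2, -0.3, -0.7]
width: 59.5
grasp_force: 30.0
```

apply_moves(
  targets=[
    [-1, [0, 0, 0], [0, 0, -0.114]],
    [-1, [0, 0, 0], [0, 0, -0.114]],
    [-1, [0, 0, 0], [0, 0, -0.114]],
    [-1, [0, 0, 0], [0, 0, -0.114]],
    [-1, [0, 0, 0], [0, 0, -0.114]],
    [-1, [0, 0, 0], [0, 0, -0.114]],
    [-1, [0, 0, 0], [0, 0, -0.114]],
    [-1, [0, 0, 0], [0, 0, -0.114]],
  ],
)

```text
t: 29.2
ee_pos: [425.1, -303.9, 88.9]
orientation: [-2.787, -1.449, 0.0]
ft_force: [-0.4, 0.5, -1.5]
width: 59.6
grasp_force: 30.0
```

apply_moves(
  targets=[
    [-1, [0, 0, 0], [0, 0, -0.114]],
    [-1, [0, 0, 0], [0, 0, -0.114]],
    [-1, [0, 0, 0], [0, 0, -0.114]],
    [-1, [0, 0, 0], [0, 0, 0]],
  ],
)

```text
t: 29.7
ee_pos: [425.2, -303.9, 88.9]
orientation: [-2.311, -2.128, -0.0]
ft_force: [0.3, -0.1, -0.9]
width: 59.7
grasp_force: 30.0
```

```bash
python3 -c "
from h import *
plan(474.5,-89.5,88,-0.08)"
```

```text
t 29.7 pos [ 425.2 -303.9   88.9] phi -0.082 tilt [-0.  0.] q [-0.64  0.41  1.92  0.    0.8  -0.56] w 59.7 F [ 0.3 -0.1 -0.9] g 30.0
shift units [4.355 0.631 0.017] ('turn units', np.float64(-0.001))
```

apply_moves(
  targets=[
    [-1, [0.6, 0.09, 0], [0, 0, 0]],
    [-1, [0.8, 0.12, 0], [0, 0, 0]],
    [-1, [0.8, 0.12, 0], [0, 0, 0]],
    [-1, [0.8, 0.12, 0], [0, 0, 0]],
    [-1, [0.7, 0.1, 0], [0, 0, 0]],
    [-1, [0.45, 0.06, 0], [0, 0, 0]],
    [-1, [0.2, 0.02, 0], [0, 0, 0]],
    [-1, [0, 0, 0], [0, 0, 0]],
  ],
)

```text
t: 30.7
ee_pos: [474.2, -89.6, 88.7]
orientation: [2.31, 2.129, -0.0]
ft_force: [0.3, -0.4, -0.9]
width: 59.7
grasp_force: 30.0
```

apply_moves(
  targets=[
    [-1, [0, 0, 0.5], [0, 0, 0]],
    [-1, [0, 0, 0.5], [0, 0, 0]],
    [-1, [0, 0, 0.4], [0, 0, 0]],
    [-1, [0, 0, 0.3], [0, 0, 0]],
    [-1, [0, 0, 0.14], [0, 0, 0]],
    [-1, [0, 0, 0], [0, 0, 0]],
  ],
)

```text
t: 31.45
ee_pos: [474.1, -90.0, -3.6]
orientation: [-2.309, -2.129, 0.001]
ft_force: [0.6, -0.1, -0.6]
width: 59.4
grasp_force: 30.0
```

```bash
python3 -c "
from h import *
plan(474.5,-89.5,-10,-0.08)"
```

```text
t 31.45 pos [474.1 -90.   -3.6] phi -0.081 tilt [-0.001  0.   ] q [-0.21  0.54  2.04 -0.    0.56 -0.13] w 59.4 F [ 0.6 -0.1 -0.6] g 30.0
shift units [0.012 0.007 0.128] ('turn units', np.float64(-0.001))
```

apply_moves(
  targets=[
    [-1, [0, 0, 0.04], [0, 0, 0]],
    [-1, [0, 0, 0.04], [0, 0, 0]],
    [-1, [0, 0, 0.02], [0, 0, 0]],
    [-1, [0, 0, 0], [0, 0, 0]],
  ],
)

```text
t: 31.95
ee_pos: [474.3, -89.8, -8.4]
orientation: [2.309, 2.13, 0.0]
ft_force: [-0.6, 0.6, -2.2]
width: 59.3
grasp_force: 30.0
```

apply_moves(
  targets=[
    [-1, [0, 0, 0.02], [0, 0, 0]],
    [-1, [0, 0, 0], [0, 0, 0]],
  ],
)

```text
t: 32.2
ee_pos: [474.2, -89.8, -9.5]
orientation: [-2.309, -2.13, 0.0]
ft_force: [0.9, 0.3, -1.0]
width: 59.2
grasp_force: 30.0
```

apply_moves(
  targets=[
    [-1, [0, 0, 0.015], [0, 0, 0]],
    [-1, [0, 0, 0], [0, 0, 0]],
  ],
)

```text
t: 32.45
ee_pos: [474.2, -89.8, -10.2]
orientation: [-2.309, -2.13, 0.0]
ft_force: [-1.0, -0.2, -1.6]
width: 59.6
grasp_force: 30.0
```

apply_moves(
  targets=[
    [-1, [0, 0, 0.012], [0, 0, 0]],
    [-1, [0, 0, 0], [0, 0, 0]],
  ],
)

```text
t: 32.7
ee_pos: [474.3, -89.8, -10.8]
orientation: [2.309, 2.13, 0.0]
ft_force: [0.0, -0.5, -0.7]
width: 59.7
grasp_force: 30.0
```

apply_moves(
  targets=[
    [-1, [0, 0, 0.012], [0, 0, 0]],
    [-1, [0, 0, 0], [0, 0, 0]],
  ],
)

```text
t: 32.95
ee_pos: [474.3, -89.8, -10.9]
orientation: [2.309, 2.13, 0.0]
ft_force: [-2.3, 1.1, 6.6]
width: 59.3
grasp_force: 30.0
```

apply_moves(
  targets=[
    [-1, [0, 0, -0.01], [0, 0, 0]],
    [1, [0, 0, 0], [0, 0, 0]],
    [1, [0, 0, 0], [0, 0, 0]],
    [1, [0, 0, 0], [0, 0, 0]],
    [1, [0, 0, -0.4], [0, 0, 0]],
    [1, [0, 0, -0.8], [0, 0, 0]],
    [1, [0, 0, -0.8], [0, 0, 0]],
    [1, [-0.8, 0, 0], [0, 0, 0]],
  ],
)

```text
t: 33.95
ee_pos: [473.4, -129.4, 92.0]
orientation: [2.302, 2.131, 0.005]
ft_force: [-0.3, 0.4, -0.2]
width: 87.5
grasp_force: 0.0
```

apply_moves(
  targets=[
    [1, [-0.9, 0, 0], [0, 0, 0]],
    [1, [-0.9, 0, 0], [0, 0, 0]],
    [1, [-0.5, 0, 0], [0, 0, 0]],
    [1, [0, 0, 0], [0, 0, 0]],
  ],
)

```text
t: 34.45
ee_pos: [461.6, -245.7, 89.1]
orientation: [2.312, 2.127, 0.0]
ft_force: [-0.8, 0.6, -0.5]
width: 87.8
grasp_force: 0.0
```

```bash
python3 - <<'E'
from h import *
plan(479.5,-34,36,-0.08)
for n in("scene","top"):
    im=ctrl.get_image(n)
    for l,z in(("cast_white",20),("white_front",40),("cast_yellow",20),("yellow_front",40),("stem_grip",82),("bay_trail",20),("bay_lead",20)):
        print(n,l,[(np.round(d["xy"],1).tolist(),np.round(ray(im,d["xy"],z)[:2]).tolist(),round(d["score"],2)) for d in ctrl.pinpoint(l,n)][:3])
    i=im["pixels"];i=i[165:240,205:305] if n=="scene" else i[185:250,215:302]
    globals()[n]=cv2.resize(i,(400,300),interpolation=cv2.INTER_CUBIC)
cv2.imwrite("pics/last2.png",np.hstack([scene,top]))
E
```

```text
t 34.45 pos [ 461.6 -245.7   89.1] phi -0.083 tilt [ 0. -0.] q [-0.51  0.41  1.92 -0.    0.8  -0.43] w 87.8 F [-0.8  0.6 -0.5] g 0.0
shift units [4.249 0.005 1.061] ('turn units', np.float64(-0.002))
scene cast_white [([281.7, 229.5], [482.0, -93.0], 0.61), ([236.2, 193.7], [497.0, 196.0], 0.43)]
scene white_front [([275.9, 224.6], [470.0, -73.0], 0.58)]
scene cast_yellow [([378.8, 332.4], [379.0, -612.0], 0.77), ([263.8, 215.8], [486.0, 12.0], 0.71)]
scene yellow_front [([259.4, 209.5], [484.0, 35.0], 0.56), ([387.8, 325.4], [406.0, -622.0], 0.54)]
scene stem_grip [([269.8, 214.7], [460.0, -50.0], 0.77), ([255.2, 213.6], [425.0, -7.0], 0.62)]
scene bay_trail [([278.0, 225.6], [487.0, -68.0], 0.67)]
scene bay_lead [([263.7, 216.3], [484.0, 10.0], 0.91)]
top cast_white [([283.0, 219.8], [471.0, -79.0], 0.65), ([281.7, 217.1], [480.0, -74.0], 0.61)]
top white_front [([277.5, 217.3], [476.0, -60.0], 0.75), ([270.3, 211.0], [496.0, -37.0], 0.66)]
top cast_yellow [([442.9, 243.6], [404.0, -600.0], 0.77), ([253.5, 218.1], [475.0, 18.0], 0.75)]
top yellow_front [([448.7, 238.5], [419.0, -611.0], 0.75), ([243.9, 215.1], [481.0, 47.0], 0.57), ([314.3, 180.4], [600.0, -178.0], 0.37)]
top stem_grip [([270.0, 213.3], [483.0, -37.0], 0.65)]
top bay_trail [([281.3, 217.9], [477.0, -73.0], 0.78)]
top bay_lead [([252.2, 213.1], [491.0, 22.0], 0.59)]
```

View pics/last2.png

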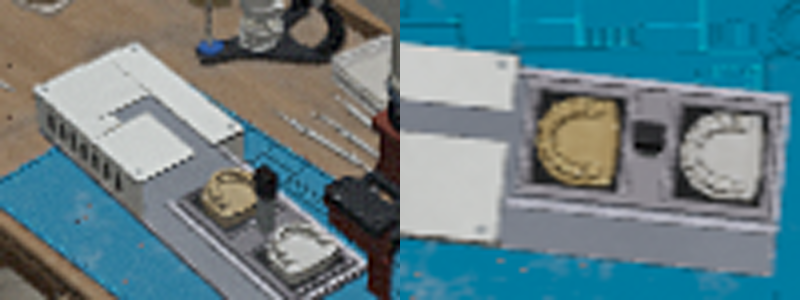

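apply_moves(
  targets=[
    [1, [0.85, 0, 0], [0, 0, 0]],
    [1, [0.85, 0, 0], [0, 0, 0]],
    [1, [0.85, 0, 0], [0, 0, 0]],
    [1, [0.85, 0, 0], [0, 0, 0]],
    [1, [0.6, 0, 0], [0, 0, 0]],
    [1, [0.25, 0, 0], [0, 0, 0]],
    [1, [0, 0, 0], [0, 0, 0]],
  ],
)

```text
t: 36.12
ee_pos: [479.0, -32.3, 89.1]
orientation: [2.308, 2.132, -0.0]
ft_force: [0.8, -0.6, -0.1]
width: 87.9
grasp_force: 0.0
```

apply_moves(
  targets=[
    [1, [0, 0, 0.4], [0, 0, 0]],
    [1, [0, 0, 0.4], [0, 0, 0]],
    [1, [0, 0, 0.25], [0, 0, 0]],
    [1, [0, 0, 0], [0, 0, 0]],
  ],
)

```text
t: 36.62
ee_pos: [478.2, -33.2, 35.9]
orientation: [-2.309, -2.128, 0.002]
ft_force: [0.2, 0.5, -0.7]
width: 87.8
grasp_force: 0.0
```

apply_moves(
  targets=[
    [-1, [0, 0, 0], [0, 0, 0]],
    [-1, [0, 0, 0], [0, 0, 0]],
    [-1, [0, 0, 0], [0, 0, 0]],
    [-1, [0, 0, 0], [0, 0, 0]],
    [-1, [0, 0, 0], [0, 0, 0]],
    [-1, [0, 0, 0], [0, 0, 0]],
    [-1, [0, 0, 0], [0, 0, 0]],
  ],
)

```text
t: 37.5
ee_pos: [478.8, -32.5, 36.6]
orientation: [-2.309, -2.13, 0.0]
ft_force: [-0.3, -0.3, -0.5]
width: 21.4
grasp_force: 0.0
```

```bash
python3 - <<'E'
from h import *
plan(479.5,-34,36,-0.08)
E
```

```text
t 37.5 pos [478.8 -32.5  36.6] phi -0.08 tilt [-0. -0.] q [-0.09  0.46  2.04 -0.    0.65 -0.01] w 21.4 F [-0.3 -0.3 -0.5] g 0.0
shift units [-0.03   0.016  0.012] ('turn units', np.float64(-0.0))
```

apply_moves(
  targets=[
    [-1, [0, 0, 0], [0, 0, 0]],
    [-1, [0, 0, 0], [0, 0, 0]],
    [-1, [0, 0, 0], [0, 0, 0]],
  ],
)

```text
t: 37.88
ee_pos: [479.4, -32.5, 36.7]
orientation: [2.308, 2.13, 0.001]
ft_force: [2.6, 0.7, -1.6]
width: 15.8
grasp_force: 30.0
```

apply_moves(
  targets=[
    [-1, [0.03, 0, 0], [0, 0, 0]],
    [-1, [0.06, 0, 0], [0, 0, 0]],
    [-1, [0.09, 0, 0], [0, 0, 0]],
    [-1, [0.12, 0, 0], [0, 0, 0]],
    [-1, [0.12, 0, 0], [0, 0, 0]],
    [-1, [0.12, 0, 0], [0, 0, 0]],
  ],
)

```text
t: 38.62
ee_pos: [480.9, -5.0, 36.6]
orientation: [-2.309, -2.13, 0.0]
ft_force: [-0.9, -2.9, -0.9]
width: 15.9
grasp_force: 30.0
```

```bash
python3 - <<'E'
from h import *
plan(479.5,-34,36,-0.08)
E
```

```text
t 38.62 pos [480.9  -5.   36.6] phi -0.08 tilt [-0. -0.] q [-0.04  0.46  2.03 -0.    0.65  0.04] w 15.9 F [-0.9 -2.9 -0.9] g 30.0
shift units [-0.579  0.018  0.012] ('turn units', np.float64(-0.0))
```

apply_moves(
  targets=[
    [-1, [0.12, 0, 0], [0, 0, 0]],
    [-1, [0.14, 0, 0], [0, 0, 0]],
    [-1, [0.15, 0, 0], [0, 0, 0]],
    [-1, [0.15, 0, 0], [0, 0, 0]],
    [-1, [0.15, 0, 0], [0, 0, 0]],
    [-1, [0.15, 0, 0], [0, 0, 0]],
    [-1, [0.15, 0, 0], [0, 0, 0]],
    [-1, [0.15, 0, 0], [0, 0, 0]],
  ],
)

```text
t: 39.62
ee_pos: [485.7, 52.7, 36.6]
orientation: [-2.309, -2.13, 0.0]
ft_force: [0.4, -2.3, -0.3]
width: 15.8
grasp_force: 30.0
```

apply_moves(
  targets=[
    [-1, [0.15, 0, 0], [0, 0, 0]],
    [-1, [0.15, 0, 0], [0, 0, 0]],
    [-1, [0.15, 0, 0], [0, 0, 0]],
    [-1, [0.15, 0, 0], [0, 0, 0]],
    [-1, [0.15, 0, 0], [0, 0, 0]],
    [-1, [0.15, 0, 0], [0, 0, 0]],
    [-1, [0.15, 0, 0], [0, 0, 0]],
    [-1, [0.15, 0, 0], [0, 0, 0]],
  ],
)

```text
t: 40.62
ee_pos: [490.5, 112.5, 36.6]
orientation: [-2.309, -2.13, 0.0]
ft_force: [-0.2, -2.1, -1.7]
width: 16.1
grasp_force: 30.0
```

apply_moves(
  targets=[
    [-1, [0.15, 0, 0], [0, 0, 0]],
    [-1, [0.15, 0, 0], [0, 0, 0]],
    [-1, [0.1, 0, 0], [0, 0, 0]],
    [-1, [0.06, 0, 0], [0, 0, 0]],
    [-1, [0.04, 0, 0], [0, 0, 0]],
    [-1, [0, 0, 0], [0, 0, 0]],
  ],
)

```text
t: 41.38
ee_pos: [492.5, 137.2, 36.6]
orientation: [-2.309, -2.13, -0.0]
ft_force: [0.5, 0.2, -2.8]
width: 15.6
grasp_force: 30.0
```

```bash
python3 - <<'E'
from h import *
plan(479.5,-34,36,-0.08)
E
```

```text
t 41.38 pos [492.5 137.2  36.6] phi -0.081 tilt [0. 0.] q [0.25 0.49 1.97 0.   0.68 0.33] w 15.6 F [ 0.5  0.2 -2.8] g 30.0
shift units [-3.434  0.016  0.011] ('turn units', np.float64(-0.0))
```

apply_moves(
  targets=[
    [-1, [0.06, 0, 0], [0, 0, 0]],
    [-1, [0.1, 0, 0], [0, 0, 0]],
    [-1, [0.08, 0, 0], [0, 0, 0]],
    [-1, [0.04, 0, 0], [0, 0, 0]],
    [-1, [0.04, 0, 0], [0, 0, 0]],
    [-1, [0, 0, 0], [0, 0, 0]],
  ],
)

```text
t: 42.12
ee_pos: [493.8, 153.2, 36.6]
orientation: [-2.309, -2.13, -0.0]
ft_force: [0.5, 0.6, -3.4]
width: 16.0
grasp_force: 30.0
```

apply_moves(
  targets=[
    [-1, [0.03, 0, 0], [0, 0, 0]],
    [-1, [0.02, 0, 0], [0, 0, 0]],
    [-1, [0, 0, 0], [0, 0, 0]],
  ],
)

```text
t: 42.5
ee_pos: [494.0, 155.5, 36.6]
orientation: [-2.309, -2.13, -0.0]
ft_force: [-0.8, -1.1, -2.1]
width: 15.8
grasp_force: 30.0
```

apply_moves(
  targets=[
    [-1, [0.02, 0, 0], [0, 0, 0]],
    [-1, [0.02, 0, 0], [0, 0, 0]],
    [-1, [0, 0, 0], [0, 0, 0]],
  ],
)

```text
t: 42.88
ee_pos: [494.2, 157.5, 36.6]
orientation: [-2.309, -2.13, -0.0]
ft_force: [-0.5, 0.4, -3.1]
width: 15.9
grasp_force: 30.0
```

apply_moves(
  targets=[
    [-1, [0.02, 0, 0], [0, 0, 0]],
    [-1, [0, 0, 0], [0, 0, 0]],
  ],
)

```text
t: 43.12
ee_pos: [494.3, 158.5, 36.6]
orientation: [-2.309, -2.13, -0.0]
ft_force: [0.6, -1.4, -3.1]
width: 15.7
grasp_force: 30.0
```

apply_moves(
  targets=[
    [-1, [0.02, 0, 0], [0, 0, 0]],
    [-1, [0, 0, 0], [0, 0, 0]],
  ],
)

```text
t: 43.38
ee_pos: [494.1, 159.2, 36.6]
orientation: [-2.309, -2.13, 0.001]
ft_force: [-0.7, -5.1, -0.5]
width: 15.5
grasp_force: 30.0
```

apply_moves(
  targets=[
    [-1, [0.02, 0, 0], [0, 0, 0]],
    [-1, [0, 0, 0], [0, 0, 0]],
  ],
)

```text
t: 43.62
ee_pos: [494.0, 159.4, 36.7]
orientation: [2.309, 2.13, -0.003]
ft_force: [-1.2, -8.3, 1.5]
width: 15.9
grasp_force: 30.0
```

```bash
python3 - <<'E'
from h import *
plan(479.5,-34,36,-0.08)
for n in("scene","top"):
    im=ctrl.get_image(n);D=(487.2,60,-.0806)
    for l,z in(("stem_grip",82),("slot_notch",62),("slot_mouth",62)):
        for d in ctrl.pinpoint(l,n)[:2]:
            p=ray(im,d["xy"],z)[:2]-D[:2];c,s=np.cos(D[2]),np.sin(D[2]);print(n,l,(c*p[0]+s*p[1]).round(1),(-s*p[0]+c*p[1]).round(1),round(d["score"],2))
E
```

```text
t 43.62 pos [494.  159.4  36.7] phi -0.08 tilt [-0.001 -0.001] q [ 0.29  0.5   1.95 -0.    0.69  0.37] w 15.9 F [-1.2 -8.3  1.5] g 30.0
shift units [-3.878  0.022  0.02 ] ('turn units', np.float64(-0.0))
scene stem_grip -16.1 97.9 0.66
scene slot_mouth 1.9 -11.9 0.58
top slot_notch -30.3 90.7 0.83
top slot_mouth 3.8 4.1 0.59
```

apply_moves(
  targets=[
    [-1, [-0.03, 0, 0], [0, 0, 0]],
    [-1, [-0.02, -0.02, 0], [0, 0, 0]],
    [-1, [0, -0.05, 0], [0, 0, 0]],
    [-1, [0, -0.08, 0], [0, 0, 0]],
    [-1, [0, -0.08, 0], [0, 0, 0]],
    [-1, [0, -0.08, 0], [0, 0, 0]],
    [-1, [0, -0.05, 0], [0, 0, 0]],
    [-1, [0, 0, 0], [0, 0, 0]],
  ],
)

```text
t: 45.02
ee_pos: [475.8, 159.4, 36.6]
orientation: [-2.309, -2.13, 0.001]
ft_force: [-0.4, 1.0, -2.6]
width: 16.0
grasp_force: 30.0
```

apply_moves(
  targets=[
    [-1, [0, -0.05, 0], [0, 0, 0]],
    [-1, [0, -0.06, 0], [0, 0, 0]],
    [-1, [0, -0.05, 0], [0, 0, 0]],
    [-1, [0, -0.03, 0], [0, 0, 0]],
    [-1, [0, 0, 0], [0, 0, 0]],
  ],
)

```text
t: 45.65
ee_pos: [466.5, 160.1, 36.6]
orientation: [-2.309, -2.13, 0.0]
ft_force: [1.1, 0.3, -2.8]
width: 15.7
grasp_force: 30.0
```

apply_moves(
  targets=[
    [-1, [0, -0.04, 0], [0, 0, 0]],
    [-1, [0, -0.02, 0], [0, 0, 0]],
    [-1, [0, 0, 0], [0, 0, 0]],
  ],
)

```text
t: 46.02
ee_pos: [463.7, 160.4, 36.7]
orientation: [-2.309, -2.13, 0.0]
ft_force: [1.4, 0.1, -2.7]
width: 15.8
grasp_force: 30.0
```

apply_moves(
  targets=[
    [-1, [0, -0.02, 0], [0, 0, 0]],
    [-1, [0, -0.01, 0], [0, 0, 0]],
    [-1, [0, 0, 0], [0, 0, 0]],
  ],
)

```text
t: 46.4
ee_pos: [462.3, 160.5, 36.6]
orientation: [-2.309, -2.13, 0.0]
ft_force: [2.2, -0.3, -3.0]
width: 15.6
grasp_force: 30.0
```

apply_moves(
  targets=[
    [-1, [0, -0.02, 0], [0, 0, 0]],
    [-1, [0, -0.01, 0], [0, 0, 0]],
    [-1, [0, 0, 0], [0, 0, 0]],
  ],
)

```text
t: 46.78
ee_pos: [462.0, 160.5, 36.8]
orientation: [2.308, 2.13, 0.003]
ft_force: [5.7, -2.6, -5.2]
width: 15.7
grasp_force: 30.0
```

apply_moves(
  targets=[
    [-1, [0, -0.02, 0], [0, 0, 0]],
    [-1, [0, 0, 0], [0, 0, 0]],
  ],
)

```text
t: 47.02
ee_pos: [462.0, 160.6, 36.8]
orientation: [2.307, 2.129, 0.005]
ft_force: [8.1, -4.5, -6.2]
width: 15.8
grasp_force: 30.0
```

apply_moves(
  targets=[
    [-1, [0, 0.03, 0], [0, 0, 0]],
    [1, [0, 0, 0], [0, 0, 0]],
    [1, [0, 0, 0], [0, 0, 0]],
    [1, [0, 0, 0], [0, 0, 0]],
    [1, [0, 0, 0], [0, 0, 0]],
    [1, [0, 0, -0.4], [0, 0, 0]],
    [1, [0, 0, -0.8], [0, 0, 0]],
    [1, [0, 0, -0.8], [0, 0, 0]],
  ],
)

```text
t: 48.02
ee_pos: [460.8, 160.4, 137.5]
orientation: [-2.309, -2.13, 0.002]
ft_force: [0.9, 0.4, -0.0]
width: 82.1
grasp_force: 0.0
```

apply_moves(
  targets=[
    [1, [-0.8, 0, 0], [0, 0, 0]],
    [1, [-0.8, 0, 0], [0, 0, 0]],
    [1, [-0.8, 0, 0], [0, 0, 0]],
    [1, [-0.8, 0, 0], [0, 0, 0]],
    [1, [-0.8, 0, 0], [0, 0, 0]],
    [1, [-0.8, 0, 0], [0, 0, 0]],
    [1, [0, 0, 0], [0, 0, 0]],
  ],
)

```text
t: 48.9
ee_pos: [441.8, -80.5, 136.7]
orientation: [2.313, 2.126, -0.0]
ft_force: [1.1, -0.5, -0.0]
width: 88.2
grasp_force: 0.0
```

```bash
python3 - <<'E'
from h import *
plan(479.5,-34,36,-0.08)
for n in("scene","top"):
    im=ctrl.get_image(n);D=(487.2,60,-.0806)
    for l,z in(("stem_grip",82),("slot_notch",62)):
        for d in ctrl.pinpoint(l,n)[:2]:
            p=ray(im,d["xy"],z)[:2]-D[:2];c,s=np.cos(D[2]),np.sin(D[2]);print(n,l,(c*p[0]+s*p[1]).round(1),(-s*p[0]+c*p[1]).round(1),round(d["score"],2))
E
```

```text
t 48.9 pos [441.8 -80.5 136.7] phi -0.084 tilt [ 0. -0.] q [-0.21  0.24  2.05 -0.    0.86 -0.12] w 88.2 F [ 1.1 -0.5 -0. ] g 0.0
shift units [0.99  0.674 2.014] ('turn units', np.float64(-0.003))
scene stem_grip -57.2 14.0 0.43
scene stem_grip -42.4 83.1 0.41
scene slot_notch -45.8 69.1 0.87
top stem_grip -28.5 94.2 0.79
top slot_notch -32.0 91.2 0.77
top slot_notch 135.7 -151.8 0.31
```

The carriage stands in the notch: the top camera puts the stem at dock (-28.5, 94), and the gripper is clear of everything. I'm handing the job in.

```bash
python3 -c "
from workcell import ctrl
print(ctrl.close_job())"
```

```text
the job is handed in; nothing more can be done
None
```

Job handed in at about 49 s with no verdict returned: both casts were seen in their bays, teeth up and fronts to the cover, before the carriage was slid to the end wall and sideways to its stop in the notch. The casts were not checked again once under the cover, and I touched neither the bottles nor the plinth cast.

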